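# Scoop check balls through the funnel and park the scoop

## Task

Move all the steel check balls from the troughs of the black gauge tray into the clear parts beaker: take the aluminium scoop by its black grip, scoop the balls up and tip them into the funnel, never touching a ball with the gripper or arm. When every ball is in the beaker, put the scoop back on its rest, pan flat on the plate and its flat tang slid fully home in the slot of the block, and let go; leave everything else where it is.

Things in the scene. Friction and masses are not known exactly. Their poses are not given: they have to be found in the camera images.
- scoop: Bright aluminium scoop, 0.2 kg, standing on its pan on the bench. Origin: centre of the pan's underside; x to the open nose, z up. Flat pan floor x -37.5 to 37.5 mm, 54 mm wide, 1.6 mm sheet; side walls 24 mm high at the back falling to 11 mm, ending 6 mm behind the nose; back wall 36 mm high. Over the back wall an upright flat plate, 4 mm thick in y, on the centre line, carries grip and tang
- scoop_grip (a point): Middle of the scoop's black grip, in the scoop's frame at (-27, 0, 90) mm. Grip: 36 mm long (x), 12 mm thick (y), z 62 to 118 mm; take it from above, closing along the scoop's y
- scoop_tang (a point): Middle of the rear end of the scoop's flat tang, in the scoop's frame at (-100, 0, 48) mm. The plate of the tang is 4 mm thick (y), z 34 to 62 mm, and runs from x = -100 mm forward over the back wall to x = -5 mm above the pan
- rest: Scoop rest, fixed: aluminium drip plate 4 mm thick, 70 mm wide, x -120 to 50 mm, with a grey slotted block on it (x -115 to -50 mm, 40 mm wide, top at z = 70 mm). Origin: on the bench below where the origin of the parked scoop belongs; x points as the parked scoop's nose does, z up. Parked, the pan stands on the plate (scoop origin at z = 4 mm) with the tang in the slot
- rest_slot (a point): Closed end of the slot, in the rest's frame at (-103, 0, 52) mm, axes as the rest's. The slot runs along x in the middle of the block, 9 mm wide (y), open at the top and at the front (x = -50 mm), its bottom at z = 34 mm; the middle of the parked tang is at z = 52 mm
- tray: Black gauge tray, fixed, three troughs along its x. Origin on the bench; x to the far, sloped end. Trough centre lines at y = -64, 0, 64 mm, 60 mm wide inside; flat floor at z = 4 mm from x = -85 to 85 mm; walls 4 mm thick up to z = 30 mm; near end wall upright, up to z = 24 mm; far end wall rises from x = 85 mm to z = 30 mm, leaning outwards 38 degrees from upright
- beaker: Clear acrylic parts beaker, outside diameter 110 mm, wall 4 mm, rim at z = 120 mm, fixed in a black locating ring; the stainless funnel is seated on it, fixed too. Origin: on the bench under its axis, z up
- beaker_floor (a point): Centre of the beaker's inside floor (z = 12 mm)
- funnel_mouth (a point): Centre of the funnel's mouth at rim height (z = 156 mm). Mouth 152 mm in diameter outside, 2.5 mm wall, 12 mm upright collar, then a 45 degree cone to a spout of 52 mm inside diameter ending at z = 78 mm inside the beaker
- ball1: Hardened steel check ball, diameter 22 mm, 43 g. Origin: its centre. It starts on the floor of a trough in the far half of the tray; it rolls only when the surface tilts more than about 8 to 13 degrees
- ball2: Hardened steel check ball, diameter 22 mm, 43 g, may be absent. Origin: its centre. It starts on the floor of a trough in the far half of the tray; it rolls only when the surface tilts more than about 8 to 13 degrees
- ball3: Hardened steel check ball, diameter 22 mm, 43 g. Origin: its centre. It starts on the floor of a trough in the far half of the tray; it rolls only when the surface tilts more than about 8 to 13 degrees
- ball4: Hardened steel check ball, diameter 22 mm, 43 g, may be absent. Origin: its centre. It starts on the floor of a trough in the far half of the tray; it rolls only when the surface tilts more than about 8 to 13 degrees
- ball5: Hardened steel check ball, diameter 22 mm, 43 g. Origin: its centre. It starts on the floor of a trough in the far half of the tray; it rolls only when the surface tilts more than about 8 to 13 degrees
- ball6: Hardened steel check ball, diameter 22 mm, 43 g, may be absent. Origin: its centre. It starts on the floor of a trough in the far half of the tray; it rolls only when the surface tilts more than about 8 to 13 degrees
- snap_gauge: Bystander: chrome snap gauge, C-shaped, about 110 mm, lying flat; leave it alone
- block_case: Bystander: closed wooden case of gauge blocks, 70 x 130 x 35 mm; leave it alone
- ring_gauge: Bystander: steel ring gauge, 52 mm diameter, 18 mm high; leave it alone
- plug_gauge: Bystander: plug gauge, 104 mm long, 16 mm thick, lying; leave it alone
- wash_bottle: Bystander: white wash bottle, 64 mm diameter, about 160 mm high; leave it alone
- brush: Bystander: cleaning brush lying on the bench; leave it alone
Things that resemble listed ones, but are neither listed nor needed, are in the scene too. Leave any green or purple look-alike of the scoop alone.

How it is judged:
By the outcome, as a careful person would: the job done as asked, in the order asked, and still so for the second after the job is handed in, with the robot touching nothing.
Of ball2, ball4, ball6 only 1 to 3 are there at a start; the rules pass over those that are not, and their reading is None.
At some moment in a run one of scoop, ball1, ball2, ball3, ball4, ball5, ball6 may be knocked a few centimetres aside while the robot is not near it.
It also fails if it takes over 192 s, if anything falls off the work surface, if the arm or the gripper's body presses on something with over 40 N, if the wrist force passes 120 N, or if a joint passes its speed limit or range.

## Robot

A 6-joint arm with a two-finger parallel gripper is mounted at the origin on the work surface. World frame = base frame: x ahead of the robot, y to its left, z up, the work surface at z = 0. Lengths are in m, angles in rad, forces in N, time in s.
With the tool pointing down it reaches from about 0.25 to 0.775 m from the base axis. Payload 4 kg.
Tool frame: the origin (TCP) lies on the centre line of the jaws, within the pads' length; the fingertips stand 8 mm ahead of it and the grasp point (between the pads) lies 11 mm behind it; z points along the fingers, y is the direction in which the jaws open and shut (so a half turn about z gives the same grasp; the last joint's range is limited). The gripper opens to 94 mm and grips with 3 to 60 N. Pads are 16 mm wide; open, the fingers measure 119 mm over their backs; the gripper's body (75 mm by 177 mm) begins 78 mm behind the grasp point.
Start: joints at [-1.385, 0.087, 1.371, -0, 1.684, -0.103], TCP at [0.157, -0.527, 0.214] pointing down, gripper open.
Joint ranges: [-3.1, 3.1], [-0.76, 2.03], [0.27, 2.55], [-1.08, 4.22], [0.17, 2.65], [-2.57, 2.57]. Speed limits (rad/s): [2.79, 2.79, 3.14, 3.14, 3.14, 3.14].

## Interface

Orientations are given as [roll, pitch, yaw] about the fixed x, y, z axes, in that order (R = Rz(yaw) Ry(pitch) Rx(roll)).
In Python, from bench import robot gives the robot as it stands.
- The arm moves only by the shell command python3 -m crank 'ROWS' [OPENING]. ROWS is JSON, a list of rows, each a list of 4 numbers: the shift along the tool's x, y, z scaled (see below), then the turn about the tool's z scaled (see below). A call has exactly 10 rows; each row shifts and turns the commanded pose from where the row before left it, along the tool's axes as they then stand; what a row does not reach is not made up. The controller multiplies each number of a shift by 0.2 m and each number of a turn by pi/2 rad. A row lasts 1/8 s, in which the tool goes at most 62.5 mm and 10.7 degrees, less where a joint would pass 70% of its speed; a pose out of reach is approached as far as the arm can. A call with a number of a shift or a turn outside -1 to 1 is refused whole. A call with a gripper value outside its range is refused whole. OPENING is the gripper command: -1 is fully open, 1 is shut, values between are in proportion, set as the call begins (- or left out, the last holds). The fingers move at their own pace and stop on an object; the grip force is fixed at half the most. Time passes only in rows, so rows that do not move let the fingers close, or fill a call up. It gives the time, the measured TCP pose, the force and the opening at its end, in the units of the state.
- robot.get_obs(): the state, without advancing time (a new reading comes with each control period).
- robot.snapshot(name): name is "side" or "top" or "wrist"; returns (picture, depth): 480x640x3 uint8, red, green, blue; 480x640 float32, m along the optical axis (not along the pixel's ray), 0 where there is no reading.
- robot.camera_params(name): a dict with "fx", "fy", "cx", "cy" (pixels), "distortion" ([k1, k2, p1, p2, k3] as OpenCV has them; the pictures are not rectified), "world_from_camera" (4x4, takes a point from camera to world coordinates). Camera axes: x right, y down, z forward; pixel columns grow to the right and rows downward; lengths in m; the calibration is good to about 2 mm. A picture is of the moment at which its call begins: read the wrist's pose just before it. camera_params takes no time and is no camera call; for the wrist camera it gives the pose at the moment of the call.
- robot.close_job(): hands the job in, once; it reports no verdict.
The state is a dict: "time": time; "joint_positions": joint angles; "qvel": joint speeds; "joint_torque": joint torques, N m; "tool_pos": TCP position; "ee_rot": TCP orientation; "wrist_force": force on the tool from outside, world axes, zero at the start; "wrist_torque": the same for the moment, N m; "width": finger opening in m.
Only numpy, scipy, OpenCV 4.12 (cv2) and the standard library are available. Lean on these libraries where they do the work, as an engineer would, in place of code of your own. Each camera call takes 0.05 s, during which the arm holds its last target.

## Working session

There is one attempt and no reset: what is moved stays moved. The work goes in short steps, Python scripts to look and compute and a shell command to move; the robot and the scene stay as the last step left them, time stands still between calls to the robot, and variables do not carry over. Pictures are saved under pics/ and viewed, and the job is handed in when it is done.

```bash
ls; mkdir -p pics; cat > h.py <<'E'
import numpy as np, cv2
from bench import robot
def snap(n,f):
    P=robot.camera_params(n); im,d=robot.snapshot(n); cv2.imwrite('pics/%s.png'%f,im[:,:,::-1]); np.savez('pics/%s.npz'%f,im=im,d=d,T=P['world_from_camera'],K=[P['fx'],P['fy'],P['cx'],P['cy']],D=P['distortion']); return im,d,P
class V:
    def __init__(s,f):
        z=np.load('pics/%s.npz'%f); s.im=z['im'];s.d=z['d'];s.T=z['T'];k=z['K'];s.D=z['D'];s.K=np.array([[k[0],0,k[2]],[0,k[1],k[3]],[0,0,1]])
    def rays(s,uv):
        p=cv2.undistortPoints(np.array(uv,float).reshape(-1,1,2),s.K,s.D).reshape(-1,2)
        return np.c_[p,np.ones(len(p))]
    def plane(s,uv,z):
        r=s.rays(uv)@s.T[:3,:3].T; o=s.T[:3,3]; return o+r*((z-o[2])/r[:,2])[:,None]
    def pts(s,uv):
        uv=np.array(uv).reshape(-1,2); d=s.d[uv[:,1].astype(int),uv[:,0].astype(int)]
        return (s.rays(uv)*d[:,None])@s.T[:3,:3].T+s.T[:3,3]
    def proj(s,X):
        R=s.T[:3,:3].T; t=-R@s.T[:3,3]; return cv2.projectPoints(np.array(X,float).reshape(-1,1,3),cv2.Rodrigues(R)[0],t,s.K,s.D)[0].reshape(-1,2)
    def cloud(s):
        vv,uu=np.nonzero(s.d>0); return np.c_[uu,vv],s.pts(np.c_[uu,vv])
E
python3 - <<'E'
from h import *
o=robot.get_obs(); print({k:np.round(v,3) for k,v in o.items()})
for n in ['top','side','wrist']:
    im,d,P=snap(n,n+'0'); print(n,P['fx'],np.round(P['world_from_camera'],3).tolist(),P['distortion'],(d>0).mean())
E
```

```text
pics
{'time': np.float64(0.0), 'joint_positions': array([-1.385,  0.088,  1.372,  0.   ,  1.684, -0.103]), 'qvel': array([-0.001, -0.001,  0.   , -0.001,  0.001,  0.001]), 'joint_torque': array([ 1.0000e-03, -3.4019e+01, -3.0243e+01,  7.2000e-02,  3.3000e-02,
       -0.0000e+00]), 'tool_pos': array([ 0.157, -0.527,  0.212]), 'ee_rot': array([-3.139, -0.   ,  0.289]), 'wrist_force': array([ 1.367, -0.044,  0.002]), 'wrist_torque': array([ 0.023, -0.022, -0.014]), 'width': np.float64(0.094)}
top 568.8716055105374 [[-0.008, -0.981, 0.193, 0.256], [-1.0, 0.008, 0.002, -0.04], [-0.004, -0.193, -0.981, 1.352], [0.0, 0.0, 0.0, 1.0]] [-0.11867781  0.          0.          0.          0.        ] 0.9959016927083333
side 542.8058260274753 [[-0.789, -0.445, 0.423, 0.011], [-0.614, 0.592, -0.523, 0.622], [-0.018, -0.672, -0.74, 1.048], [0.0, 0.0, 0.0, 1.0]] [-0.11786426  0.          0.          0.          0.        ] 0.9959212239583334
wrist 396.4854077587207 [[0.285, -0.929, -0.235, 0.224], [-0.958, -0.277, -0.068, -0.508], [-0.002, 0.245, -0.97, 0.383], [0.0, 0.0, 0.0, 1.0]] [-0.06444279  0.          0.          0.          0.        ] 0.9960579427083334
```

View pics/top0.png

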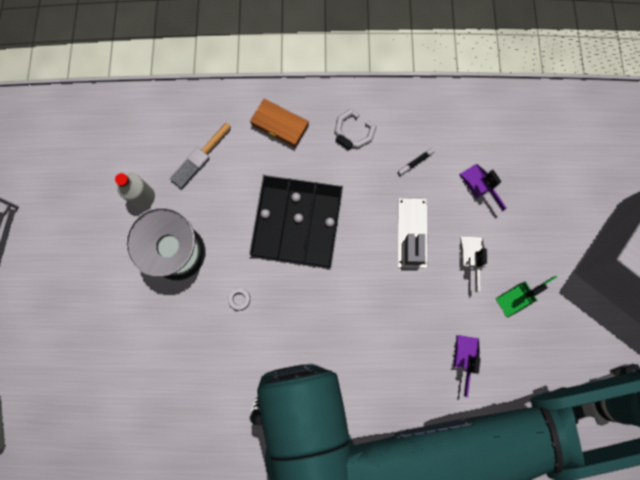

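View pics/side0.png

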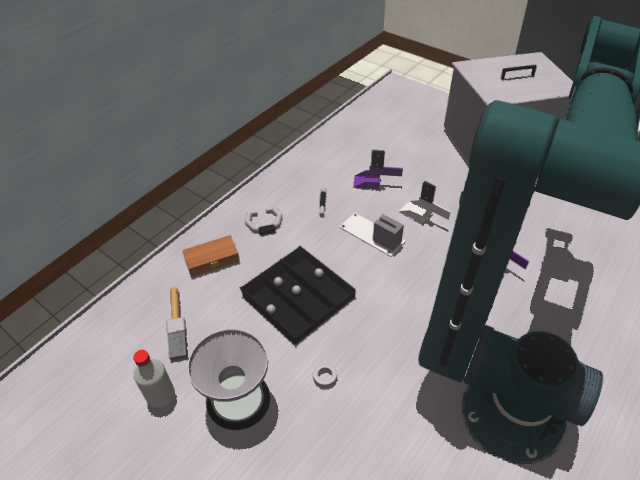

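View pics/wrist0.png

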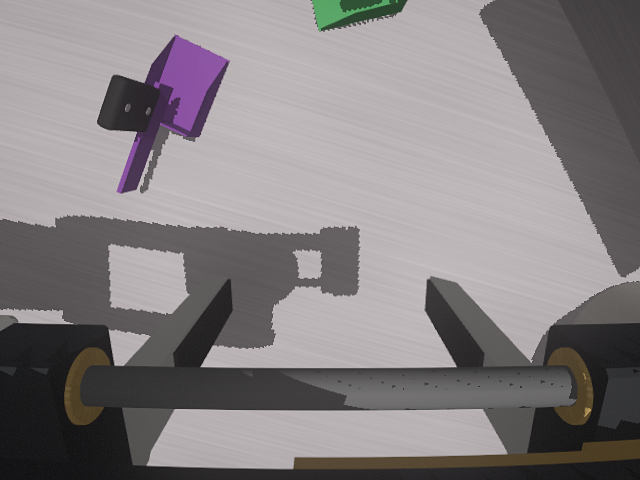

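```bash
python3 - <<'E'
from h import *
v=V('top0'); uv,P=v.cloud()
hsv=cv2.cvtColor(v.im,cv2.COLOR_RGB2HSV)[uv[:,1],uv[:,0]]
def box(u0,u1,w0,w1): return (uv[:,0]>=u0)&(uv[:,0]<=u1)&(uv[:,1]>=w0)&(uv[:,1]<=w1)
def rect(Q):
    (c,s,a)=cv2.minAreaRect((Q[:,:2]*1000).astype(np.float32)); return np.round(c,1),np.round(s,1),round(a,1),len(Q)
# scoop
b=box(450,495,225,300)
for z0,z1 in [(.1,.13),(.03,.075),(.0,.006)]:
    m=b&(P[:,2]>z0)&(P[:,2]<z1)
    if z1<.01: m&=(hsv[:,2]>215)
    if m.sum()>3: print('scoop',z0,rect(P[m]),P[m].mean(0))
# rest block
b=box(390,435,190,280)
m=b&(P[:,2]>.06)&(P[:,2]<.08); print('block',rect(P[m]),P[m,2].mean())
m=b&(P[:,2]<.008)&(hsv[:,2]>215); print('plate',rect(P[m]),P[m,2].mean())
b=box(235,355,165,280)
m=b&(hsv[:,2]<60)&(P[:,2]>.022)&(P[:,2]<.034); print('tray rim',rect(P[m]),P[m,2].mean())
m=b&(hsv[:,2]<60)&(P[:,2]>.0)&(P[:,2]<.034); print('tray all',rect(P[m]))
b=box(110,215,195,300)
m=b&(P[:,2]>.150)&(P[:,2]<.162); Q=P[m]
print('funnel',cv2.minEnclosingCircle((Q[:,:2]*1000).astype(np.float32)),len(Q))
# balls
b=box(245,350,172,275)&(hsv[:,2]>90)
k=np.zeros(v.im.shape[:2],np.uint8);k[uv[b,1],uv[b,0]]=255
n,l,st,c=cv2.connectedComponentsWithStats(k)
for i in range(1,n):
    if st[i,4]>8: print(st[i],c[i],np.round(v.plane([c[i]],.015)*1000,1))
s=cv2.resize(v.im[160:300,230:500],None,fx=2.9,fy=2.9,interpolation=cv2.INTER_CUBIC); cv2.imwrite('pics/topc.png',s[:,:,::-1])
E
```

```text
scoop 0.1 (array([ 446. , -391.4]), array([14.1, 36.1]), 88.8, 116) [ 0.44543501 -0.39038516  0.11477259]
scoop 0.03 (array([ 423.3, -395.2]), array([87. , 50.4]), 21.2, 184) [ 0.41676782 -0.38805552  0.05177808]
scoop 0.0 (array([ 478. , -392.6]), array([45. , 64.4]), 90.0, 176) [ 0.48547731 -0.38998614  0.00249209]
block (array([ 475.5, -247.8]), array([41.4, 67. ]), 87.6, 442) 0.06872774240041529
plate (array([ 523.4, -249.5]), array([ 69.6, 168.6]), 87.3, 1041) 0.0027828926803021717
tray rim (array([550.3,  30.5]), array([191.7, 196.2]), 81.2, 704) 0.02695891078243903
tray all (array([549.8,  30.6]), array([191.8, 197.4]), 81.2, 5473)
funnel ((479.2633361816406, 319.8382263183594), 77.8592758178711) 324
[ 245  172  106  104 4295] [299.7250291  226.26984866] [[537.3  22.5  15. ]]
[292 193   8   8  54] [295.59259259 196.25925926] [[611.9  32.7  15. ]]
[261 209   9   8  56] [264.85714286 212.625     ] [[571.7 107.   15. ]]
[294 214   9   8  55] [298.2        217.32727273] [[559.4  26.2  15. ]]
[326 218   8   8  56] [329.5        221.28571429] [[548.9 -49.1  15. ]]
```

View pics/topc.png

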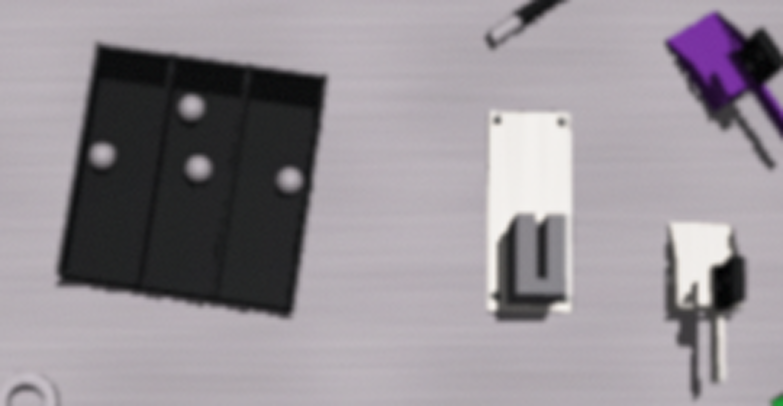

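```bash
cat >> h.py <<'E'
def go(x,y,z,yaw=None,obs=None):
    """prints total units needed (tool axes at the current yaw, and at target yaw)"""
    o=robot.get_obs(); p=o['tool_pos']; ps=o['ee_rot'][2]
    d=np.array([x,y,z])-p
    for q,l in ((ps,'cur yaw'),(yaw if yaw is not None else ps,'tgt yaw')):
        s=np.array([np.cos(q)*d[0]+np.sin(q)*d[1], np.sin(q)*d[0]-np.cos(q)*d[1], -d[2]])/.2
        print(l,np.round(s,4))
    print('turn',None if yaw is None else round(-(yaw-ps)/(np.pi/2),4),'tool',np.round(p,4),np.round(o['ee_rot'],4),'t',round(float(o['time']),2),'w',round(float(o['width']),4),'F',np.round(o['wrist_force'],1))
E
python3 - <<'E'
from h import *
go(.40,-.391,.25,-0.02)
E
```

```text
cur yaw [ 1.3603 -0.3045 -0.187 ]
tgt yaw [ 1.2034 -0.7034 -0.187 ]
turn 0.1966 tool [ 0.1565 -0.5268  0.2126] [-3.140e+00 -2.000e-04  2.888e-01] t 0.15 w 0.094 F [-0.5  0.9 -0.1]
```

```bash
python3 -m crank '[[0,0,-0.187,0.1],[0,0,0,0.0966],[0.2,-0.117,0,0],[0.2,-0.117,0,0],[0.2,-0.117,0,0],[0.2,-0.117,0,0],[0.2,-0.117,0,0],[0.2,-0.117,0,0],[0,0,0,0],[0,0,0,0]]' -1; python3 - <<'E'
from h import *
go(.40,-.391,.25,-0.02)
snap('wrist','w1')
E
```

```text
time: 1.4
tool_pos: [0.3989, -0.3918, 0.2505]
ee_rot: [-3.142, 0.001, -0.02]
wrist_force: [-0.0, -0.4, 0.7]
width: 0.094
cur yaw [ 0.0053 -0.0042  0.0025]
tgt yaw [ 0.0053 -0.0042  0.0025]
turn 0.0 tool [ 0.3989 -0.3918  0.2505] [-3.1416e+00  1.1000e-03 -2.0000e-02] t 1.4 w 0.094 F [-0.  -0.4  0.7]
```

View pics/w1.png

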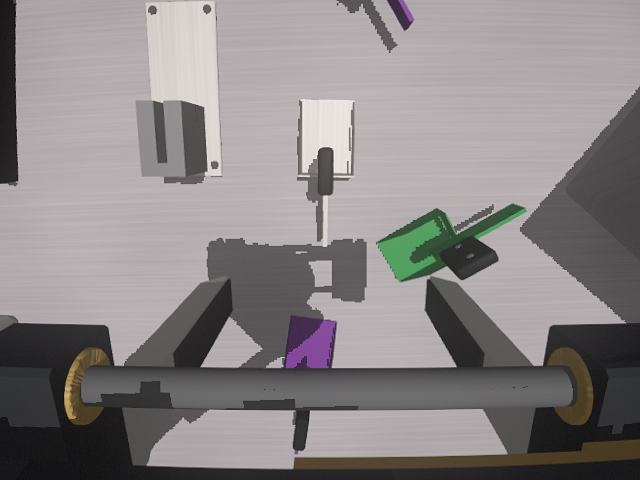

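```bash
cat >> h.py <<'E'
def rect(Q):
    (c,s,a)=cv2.minAreaRect((Q[:,:2]*1000).astype(np.float32)); return np.round(c,1),np.round(s,1),round(a,1),len(Q)
def axis(Q):
    c=Q[:,:2].mean(0); w,e=np.linalg.eigh(np.cov((Q[:,:2]-c).T)); e=e[:,1]; e=e*np.sign(e[0]); return np.round(c*1000,1),round(np.degrees(np.arctan2(e[1],e[0])),2)
E
python3 - <<'E'
from h import *
v=V('w1'); uv,P=v.cloud()
hsv=cv2.cvtColor(v.im,cv2.COLOR_RGB2HSV)[uv[:,1],uv[:,0]]
def box(u0,u1,w0,w1): return (uv[:,0]>=u0)&(uv[:,0]<=u1)&(uv[:,1]>=w0)&(uv[:,1]<=w1)
b=box(290,365,90,250)
m=b&(P[:,2]>.108)&(P[:,2]<.13); print('grip',rect(P[m]),axis(P[m]),P[m,2].max())
m=b&(P[:,2]>.056)&(P[:,2]<.068)&(P[:,0]<.425); print('tang',rect(P[m]),axis(P[m]))
m=b&(P[:,2]<.006)&(hsv[:,2]>205)&(uv[:,1]<180); print('pan',rect(P[m]))
b=box(130,225,0,185)
m=b&(P[:,2]>.064)&(P[:,2]<.076); print('block',rect(P[m]),P[m,2].mean())
m=b&(P[:,2]<.008)&(hsv[:,2]>205); print('plate',rect(P[m]))
# slot floor
m=b&(P[:,2]>.025)&(P[:,2]<.045); print('slotfloor',m.sum(),rect(P[m]) if m.sum()>5 else '')
E
```

```text
grip (array([ 448.4, -391.2]), array([11.5, 35.7]), 88.6, 735) (array([ 448.9, -391.1]), np.float64(-1.93)) 0.11941611341742464
tang (array([ 399.4, -389.3]), array([ 3.7, 47.2]), 88.7, 227) (array([ 399.4, -389.3]), np.float64(-2.47))
pan (array([ 476.7, -391.7]), array([52.5, 72.7]), 87.7, 2988)
block (array([ 477.5, -247.4]), array([42. , 65.2]), 88.3, 3105) 0.06932935745762475
plate (array([ 525.3, -249. ]), array([ 69. , 169.2]), 88.2, 7446)
slotfloor 469 (array([ 476.9, -267.3]), array([ 2. , 64.3]), 87.7, 469)
```

```bash
python3 - <<'E'
from h import *
go(.4478,-.3912,.079,-0.031)
E
```

```text
cur yaw [ 0.2461 -0.0099  0.8582]
tgt yaw [ 0.246  -0.0123  0.8582]
turn 0.0064 tool [ 0.3986 -0.3921  0.2506] [ 3.1415e+00  9.0000e-04 -2.1000e-02] t 1.45 w 0.0941 F [0.1 0.4 0.1]
```

```bash
python3 -m crank '[[0.246,-0.0123,0,0.0064],[0,0,0.2,0],[0,0,0.2,0],[0,0,0.2,0],[0,0,0.15,0],[0,0,0.1,0],[0,0,0.0085,0],[0,0,0,0],[0,0,0,0],[0,0,0,0]]' -1; python3 - <<'E'
from h import *
go(.4478,-.3912,.079,-0.031); snap('wrist','w2')
E
```

```text
time: 2.7
tool_pos: [0.449, -0.3908, 0.0804]
ee_rot: [3.14, -0.002, -0.03]
wrist_force: [1.1, 0.2, 1.0]
width: 0.0942
cur yaw [-0.0061  0.0023  0.0072]
tgt yaw [-0.0061  0.0023  0.0072]
turn 0.0005 tool [ 0.449  -0.3908  0.0804] [ 3.1399e+00 -1.5000e-03 -3.0200e-02] t 2.7 w 0.0942 F [1.1 0.2 1. ]
```

View pics/w2.png

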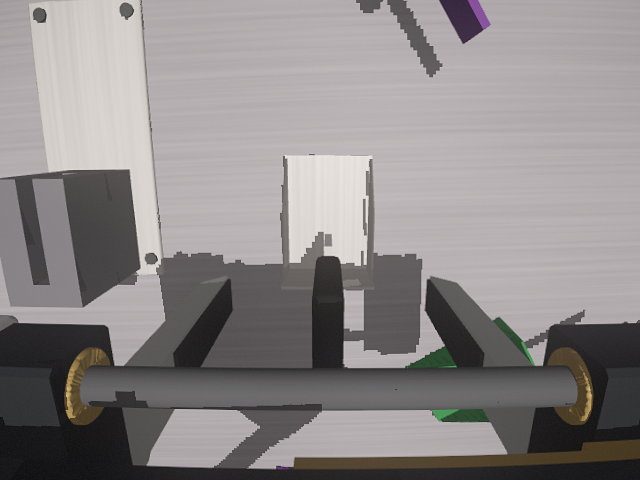

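```bash
python3 -m crank '[[0,0,0.007,0],[0,0,0,0],[0,0,0,0],[0,0,0,0],[0,0,0,0],[0,0,0,0],[0,0,0,0],[0,0,0,0],[0,0,0,0],[0,0,0,0]]' 1; python3 -m crank '[[0,0,-0.05,0],[0,0,-0.15,0],[0,0,-0.2,0],[0,0,-0.2,0],[0,0,-0.1,0],[0,0,0,0],[0,0,0,0],[0,0,0,0],[0,0,0,0],[0,0,0,0]]'; python3 - <<'E'
from h import *
go(.4478,-.3912,.079,-0.031); snap('wrist','w3'); snap('side','s3')
E
```

```text
time: 4.0
tool_pos: [0.4486, -0.3903, 0.0778]
ee_rot: [3.141, 0.0, -0.03]
wrist_force: [0.3, -0.2, -0.8]
width: 0.0122
time: 5.25
tool_pos: [0.4485, -0.3901, 0.2172]
ee_rot: [-3.141, 0.001, -0.03]
wrist_force: [-0.1, -0.3, -2.2]
width: 0.0117
cur yaw [-0.0033  0.0058  0.6908]
tgt yaw [-0.0033  0.0058  0.6908]
turn 0.0006 tool [ 0.4485 -0.3901  0.2172] [-3.1409e+00  8.0000e-04 -3.0100e-02] t 5.25 w 0.0117 F [-0.1 -0.3 -2.2]
```

View pics/w3.png

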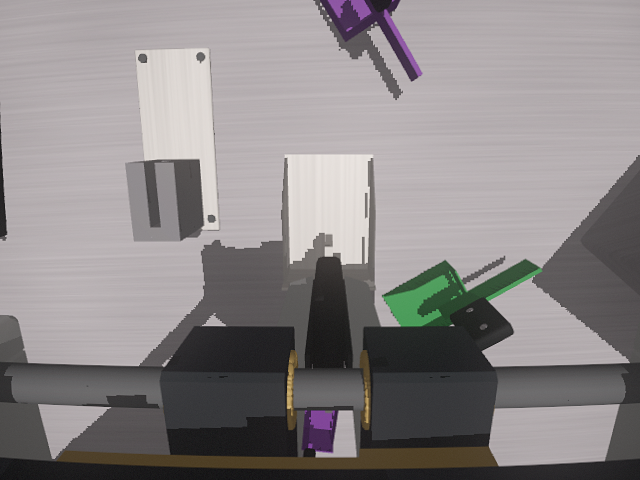

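View pics/s3.png

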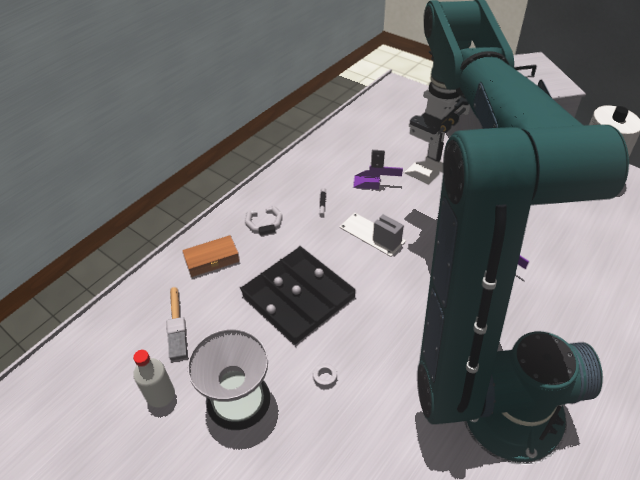

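```bash
cat >> h.py <<'E'
def pan(f,p,yaw,zr=(0,.5)):
    """pan floor in tool-level frame from wrist view f"""
    v=V(f); uv,P=v.cloud(); hsv=cv2.cvtColor(v.im,cv2.COLOR_RGB2HSV)[uv[:,1],uv[:,0]]
    c,s=np.cos(yaw),np.sin(yaw); Q=P-p; Q=np.c_[c*Q[:,0]+s*Q[:,1],-s*Q[:,0]+c*Q[:,1],Q[:,2]]
    m=(uv[:,1]<300)&(abs(Q[:,1])<.024)&(Q[:,0]>.0)&(Q[:,0]<.08)&(Q[:,2]<-.06)&(Q[:,2]>-.1)
    A=np.c_[Q[m][:,:2],np.ones(m.sum())]; k=np.linalg.lstsq(A,Q[m,2],rcond=None)[0]; r=np.abs(A@k-Q[m,2]); g=r<.003
    k=np.linalg.lstsq(A[g],Q[m][g,2],rcond=None)[0]
    mm=(uv[:,1]<300)&(np.abs(Q[:,:2]@k[:2]+k[2]-Q[:,2])<.004)&(abs(Q[:,1])<.04)&(Q[:,0]<.1)&(Q[:,0]>0)
    print('pan slope x %.2f deg y %.2f deg z@nose %.1f mm z@0 %.1f; nose x %.1f, y %.1f..%.1f n %d'%(np.degrees(k[0]),np.degrees(k[1]),1000*(k[2]+k[0]*.064),1000*k[2],1000*np.percentile(Q[mm,0],99.5),1000*np.percentile(Q[mm,1],1),1000*np.percentile(Q[mm,1],99),g.sum()),rect(Q[mm]))
E
python3 - <<'E'
from h import *
pan('w3',np.array([.4485,-.3901,.2172]),-.03)
go(.47,.03,.2172,-0.154)
E
```

```text
pan slope x -0.05 deg y 0.11 deg z@nose -76.7 mm z@0 -76.7; nose x 64.4, y -26.0..24.8 n 7577 (array([32.3, -0.5]), array([54.2, 64.4]), 90.0, 8237)
cur yaw [ 4.380e-02 -2.103e+00  1.800e-03]
tgt yaw [-2.1650e-01 -2.0923e+00  1.8000e-03]
turn 0.0789 tool [ 0.4486 -0.3902  0.2176] [-3.1414e+00  2.0000e-04 -3.0100e-02] t 5.35 w 0.0115 F [ 0.5 -0.5 -1. ]
```

```bash
python3 -m crank '[[-0.0365,-0.2,0,0.0789],[-0.036,-0.28,0,0],[-0.036,-0.28,0,0],[-0.036,-0.28,0,0],[-0.036,-0.28,0,0],[-0.036,-0.28,0,0],[0,-0.28,0,0],[0,-0.212,0,0],[0,0,0,0],[0,0,0,0]]'; python3 - <<'E'
from h import *
go(.47,.03,.2172,-0.154); o=robot.get_obs(); print(o['tool_pos'],o['ee_rot']); snap('wrist','w4'); 
E
```

```text
time: 6.6
tool_pos: [0.465, 0.029, 0.2178]
ee_rot: [3.141, -0.0, -0.154]
wrist_force: [0.5, -0.5, -2.2]
width: 0.0119
cur yaw [ 0.0242 -0.0088  0.0032]
tgt yaw [ 0.0242 -0.0088  0.0032]
turn 0.0001 tool [0.465  0.029  0.2178] [ 3.1407e+00 -3.0000e-04 -1.5390e-01] t 6.6 w 0.0119 F [ 0.5 -0.5 -2.2]
[0.4649561  0.02899665 0.2178384 ] [ 3.14071988e+00 -2.67897943e-04 -1.53879062e-01]
```

View pics/w4.png

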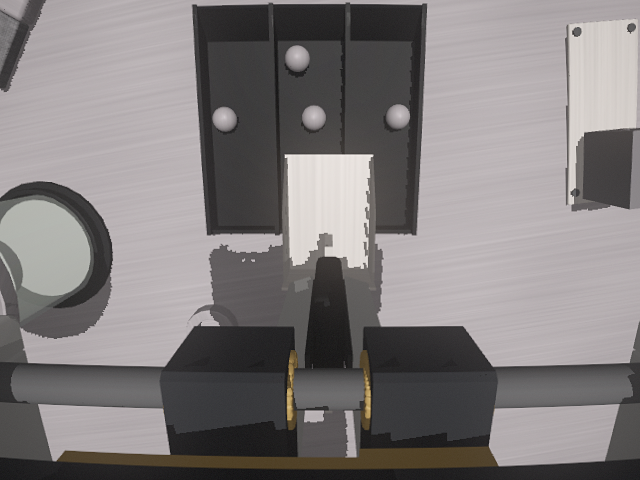

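```bash
python3 - <<'E'
from h import *
v=V('w4'); uv,P=v.cloud(); hsv=cv2.cvtColor(v.im,cv2.COLOR_RGB2HSV)[uv[:,1],uv[:,0]]
a=-.1539; c,s=np.cos(a),np.sin(a); R=lambda P:np.c_[c*P[:,0]+s*P[:,1],-s*P[:,0]+c*P[:,1],P[:,2]]
b=(uv[:,0]>180)&(uv[:,0]<435)&(uv[:,1]<240)
m=b&(P[:,2]>.0275)&(P[:,2]<.034)&(hsv[:,2]<70)
Q=R(P[m]); h,e=np.histogram(Q[:,1],bins=np.arange(-.12,.2,.004)); 
for i in np.nonzero(h>40)[0]: print(round(e[i]*1000),h[i],end=' | ')
print()
# each wall: cluster
lab=cv2.connectedComponentsWithStats
k=np.zeros(v.d.shape,np.uint8); k[uv[m,1],uv[m,0]]=255
n,l,st,_=lab(k)
L=l[uv[:,1],uv[:,0]]
for i in range(1,n):
    if st[i,4]>150:
        q=R(P[(L==i)]); 
        q2=q[q[:,0]<.62]
        print(st[i],np.round(np.percentile(q,[1,50,99],axis=0)*1000,1).tolist(), 'fit',np.polyfit(q2[:,0],q2[:,1],1) if len(q2)>50 else '')
# balls
for px in [(225,119),(297,58),(314,118),(398,117)]:
    d2=(uv[:,0]-px[0])**2+(uv[:,1]-px[1])**2<20**2
    mm=d2&(hsv[:,2]>100)&(P[:,2]>.008)
    cen=uv[mm].mean(0); q=v.plane([cen],.015); print(px,mm.sum(),np.round(q*1000,1),'rot',np.round(R(q)*1000,1))
# near wall, z~.024 low x
m=b&(P[:,2]>.021)&(P[:,2]<.0265)&(hsv[:,2]<70); q=R(P[m]); print('near', [ (int(x*1000),int(n)) for x,n in zip(*np.histogram(q[:,0],bins=20)[::-1])])
E
```

```text
16 226 | 20 268 | 80 181 | 84 108 | 144 561 | 148 302 | 
[ 193    3  157  232 2526] [[449.6, 85.5, 27.6], [596.1, 168.9, 29.3], [639.8, 212.8, 31.3]] fit [-0.23753591  0.31473516]
[350   4  77  12 404] [[633.5, 18.0, 27.5], [637.3, 47.8, 28.7], [639.9, 81.3, 30.8]] fit 
(225, 119) 449 [[571.9 107.8  15. ]] rot [[548.6 194.2  15. ]]
(297, 58) 469 [[612.7  33.3  15. ]] rot [[600.4 126.9  15. ]]
(314, 118) 448 [[560.2  27.1  15. ]] rot [[549.4 112.7  15. ]]
(398, 117) 442 [[549.7 -48.6  15. ]] rot [[550.7  36.2  15. ]]
near [(443, 279), (453, 37), (463, 49), (473, 31), (482, 45), (492, 44), (502, 35), (512, 56), (522, 54), (532, 43), (542, 45), (551, 44), (561, 51), (571, 45), (581, 51), (591, 48), (601, 64), (611, 59), (621, 223), (630, 1463)]
```

```bash
python3 - <<'E'
from h import *
v=V('w4'); uv,P=v.cloud(); hsv=cv2.cvtColor(v.im,cv2.COLOR_RGB2HSV)[uv[:,1],uv[:,0]]
a=-.1539; c,s=np.cos(a),np.sin(a); R=lambda P:np.c_[c*P[:,0]+s*P[:,1],-s*P[:,0]+c*P[:,1],P[:,2]]
Q=R(P)
for y0 in (20,84,148,212):
    m=(hsv[:,2]<75)&(Q[:,2]>.0275)&(Q[:,2]<.034)&(abs(Q[:,1]-y0/1000)<.006)&(Q[:,0]>.455)&(Q[:,0]<.625)&(uv[:,1]<240)
    if m.sum()<30: print(y0,m.sum()); continue
    k=np.polyfit(Q[m,0]-.55,Q[m,1],1); print(y0,m.sum(),'slope deg %.2f mid %.1f'%(np.degrees(k[0]),k[1]*1000), np.round(np.percentile(Q[m,1],[2,98])*1000,1),np.round(np.percentile(Q[m,0],[0,100])*1000,1))
m=(uv[:,1]<60)&(abs(Q[:,1]-.116)<.02)&(hsv[:,2]<90)
for z0 in range(4,32,4):
    mm=m&(abs(Q[:,2]*1000-z0-1)<2)&(Q[:,0]>.6); print(z0+1,mm.sum(),np.round(np.median(Q[mm,0])*1000,1) if mm.any() else '')
m=(uv[:,1]>215)&(uv[:,1]<245)&(abs(Q[:,1]-.18)<.025)&(abs(Q[:,2]-.023)<.003); print(np.round(np.percentile(Q[m,0],[1,50,99])*1000,1))
E
```

```text
20 837 slope deg 0.01 mid 19.9 [18.  21.8] [455.3 624.3]
84 486 slope deg 0.48 mid 83.0 [81.3 85.4] [517.6 624.9]
148 967 slope deg 0.05 mid 147.3 [145.2 149.4] [455.3 624.8]
212 911 slope deg 0.13 mid 210.8 [208.8 212.8] [455.2 625. ]
5 585 613.8
9 222 621.1
13 259 624.5
17 225 627.8
21 246 630.7
25 292 634.1
29 295 637.3
[443.3 445.4 447.1]
```

```bash
cat >> h.py <<'E'
def goR(xr,yr,z,a=-.1535):
    xr/=1000;yr/=1000;z/=1000
    b=-.1539; go(np.cos(b)*xr-np.sin(b)*yr, np.sin(b)*xr+np.cos(b)*yr, z, a)
    o=robot.get_obs(); p=o['tool_pos']; print('rot now',np.round([1000*(np.cos(b)*p[0]+np.sin(b)*p[1]),1000*(-np.sin(b)*p[0]+np.cos(b)*p[1]),p[2]*1000],1))
E
python3 - <<'E'
from h import *
goR(466,50.8,95)
E
```

```text
cur yaw [0.0548 0.2434 0.6141]
tgt yaw [0.0544 0.2435 0.6141]
turn -0.001 tool [0.465  0.0286 0.2178] [ 3.1408e+00 -2.0000e-04 -1.5500e-01] t 6.65 w 0.0119 F [ 0.3 -0.3 -1.1]
rot now [455.1  99.5 217.8]
```

```bash
python3 -m crank '[[0.0544,0.1435,0,-0.001],[0,0.1,0,0],[0,0,0,0],[0,0,0.2,0],[0,0,0.2,0],[0,0,0.15,0],[0,0,0.0641,0],[0,0,0,0],[0,0,0,0],[0,0,0,0]]'; python3 - <<'E'
from h import *
goR(466,50.8,82.3); snap('wrist','w5')
E
```

```text
time: 7.9
tool_pos: [0.4694, -0.0205, 0.0966]
ee_rot: [3.142, -0.003, -0.152]
wrist_force: [-0.4, -0.3, -0.6]
width: 0.0119
cur yaw [-0.0052  0.0044  0.0713]
tgt yaw [-0.0052  0.0044  0.0713]
turn 0.0006 tool [ 0.4694 -0.0205  0.0966] [ 3.1415e+00 -3.1000e-03 -1.5250e-01] t 7.9 w 0.0119 F [-0.4 -0.3 -0.6]
rot now [467.   51.7  96.6]
```

View pics/w5.png

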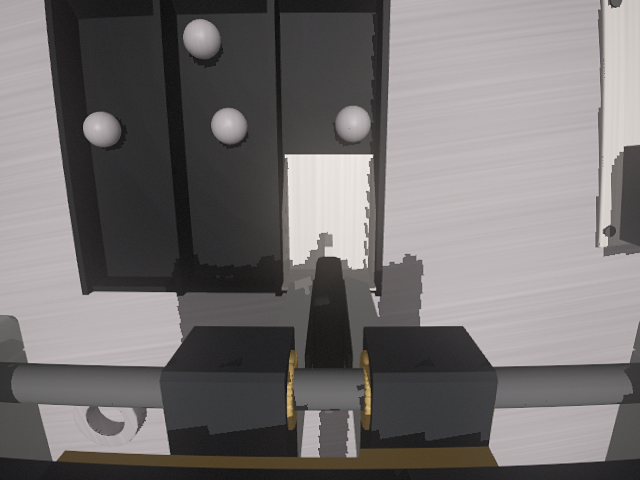

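```bash
python3 -m crank '[[0,0.004,0.04,0],[0,0,0.033,0],[0,0,0,0],[0.04,0,0,0],[0.06,0,0,0],[0.06,0,0,0],[0.06,0,0,0],[0.06,0,0,0],[0.03,0,0,0],[0,0,0,0]]'; python3 - <<'E'
from h import *
goR(552,50.8,82.3); snap('wrist','w6')
E
```

```text
time: 9.2
tool_pos: [0.5295, -0.0306, 0.0815]
ee_rot: [3.142, 0.0, -0.152]
wrist_force: [-3.9, 0.5, 5.0]
width: 0.0121
cur yaw [ 0.1201  0.0011 -0.0038]
tgt yaw [ 0.1202  0.001  -0.0038]
turn 0.0007 tool [ 0.5295 -0.0306  0.0815] [ 3.1415e+00  2.0000e-04 -1.5240e-01] t 9.2 w 0.0121 F [-3.9  0.5  5. ]
rot now [528.   51.   81.5]
```

View pics/w6.png

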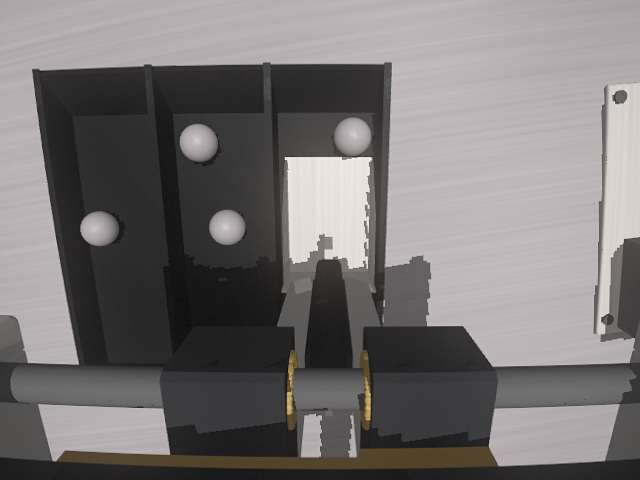

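```bash
python3 -m crank '[[0.03,0,0,0],[0.03,0,0,0],[0.03,0,0,0],[0.03,0,0,0],[0,0,0,0],[0,0,0,0],[0,0,0,0],[0,0,0,0],[0,0,0,0],[0,0,0,0]]'; python3 - <<'E'
from h import *
goR(552,50.8,82.3); snap('wrist','w7')
E
```

```text
time: 10.5
tool_pos: [0.5529, -0.0341, 0.0816]
ee_rot: [-3.142, 0.0, -0.152]
wrist_force: [-3.5, 0.4, 6.1]
width: 0.0115
cur yaw [ 0.0023  0.0014 -0.0037]
tgt yaw [ 0.0023  0.0014 -0.0037]
turn 0.0007 tool [ 0.5529 -0.0341  0.0816] [-3.1416e+00  4.0000e-04 -1.5230e-01] t 10.5 w 0.0115 F [-3.5  0.4  6.1]
rot now [551.5  51.1  81.6]
```

View pics/w7.png

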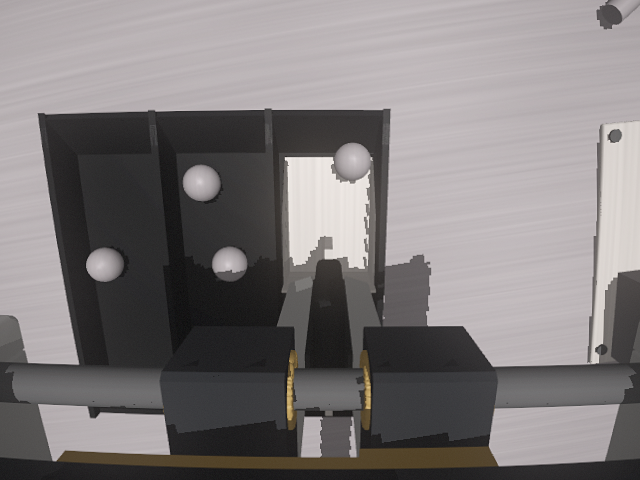

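```bash
python3 -m crank '[[0.01,0,0,0],[0.02,0,-0.02,0],[0.02,0,-0.025,0],[0.02,0,-0.025,0],[0.02,0,-0.025,0],[0.02,0,-0.025,0],[0.02,0,-0.025,0],[0.01,0,-0.025,0],[0.005,0,0,0],[0,0,0,0]]'; python3 - <<'E'
from h import *
goR(552,50.8,82.3); snap('wrist','w8')
E
```

```text
time: 11.8
tool_pos: [0.5825, -0.0388, 0.1145]
ee_rot: [3.141, -0.001, -0.153]
wrist_force: [-1.5, 1.1, -1.7]
width: 0.0121
cur yaw [-0.1479  0.0007  0.1609]
tgt yaw [-0.1479  0.0009  0.1609]
turn 0.0006 tool [ 0.5825 -0.0388  0.1145] [ 3.1415e+00 -1.4000e-03 -1.5250e-01] t 11.8 w 0.0121 F [-1.5  1.1 -1.7]
rot now [581.6  51.  114.5]
```

View pics/w8.png

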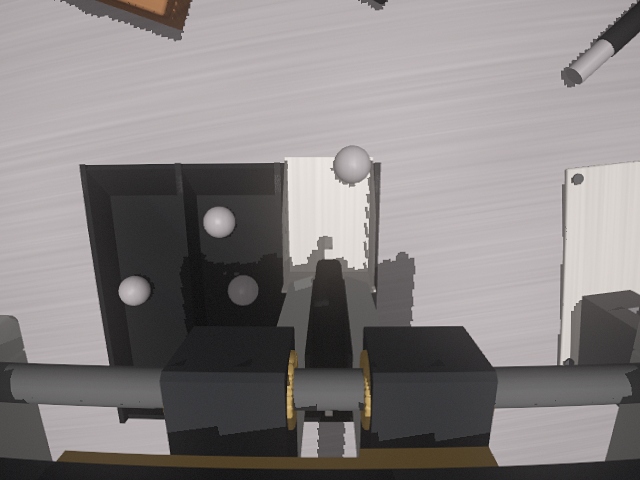

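```bash
python3 -m crank '[[0,0,-0.04,0],[0.18,0,0,0],[0.12,0,0,0],[0.07,0,0,0],[0.03,0,0,0],[0,0,0,0],[0,0,0,0],[0,0,-0.05,0],[0,0,-0.1,0],[0,0,-0.05,0]]'; python3 - <<'E'
from h import *
goR(552,50.8,82.3); snap('wrist','w9')
E
```

```text
time: 13.1
tool_pos: [0.662, -0.0509, 0.1659]
ee_rot: [3.141, -0.005, -0.152]
wrist_force: [-0.3, -0.2, -2.3]
width: 0.0117
cur yaw [-0.5499  0.001   0.4178]
tgt yaw [-0.5499  0.0016  0.4178]
turn 0.0007 tool [ 0.662  -0.0509  0.1659] [ 3.1414 -0.0047 -0.1525] t 13.1 w 0.0117 F [-0.3 -0.2 -2.3]
rot now [662.   51.2 165.9]
```

View pics/w9.png

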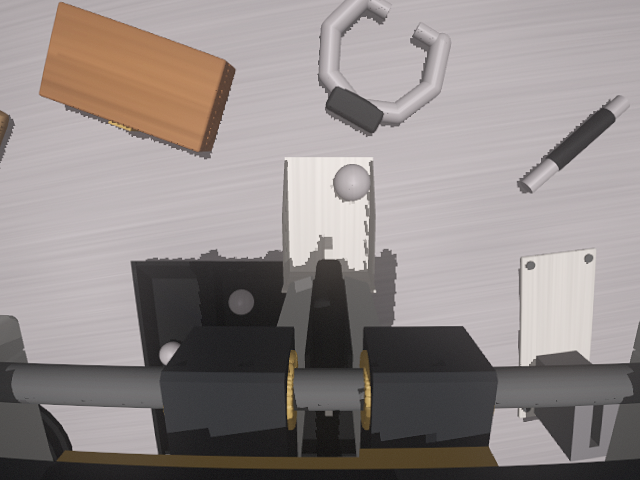

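```bash
python3 - <<'E'
from h import *
go(.262,.353,.255,-.153)
E
```

```text
cur yaw [-2.2859 -1.6926 -0.4399]
tgt yaw [-2.2869 -1.6912 -0.4399]
turn 0.0004 tool [ 0.6625 -0.051   0.167 ] [ 3.1414 -0.0066 -0.1524] t 13.15 w 0.0117 F [ 0.1 -0.5 -0.2]
```

```bash
python3 -m crank '[[-0.05,-0.037,-0.05,0],[-0.1,-0.074,-0.1,0],[-0.15,-0.11,-0.1,0],[-0.2,-0.148,-0.1,0],[-0.2,-0.148,-0.05,0],[-0.2,-0.148,-0.04,0],[-0.2,-0.148,0,0],[-0.2,-0.148,0,0],[-0.2,-0.148,0,0],[-0.2,-0.148,0,0]]'; python3 -m crank '[[-0.2,-0.148,0,0],[-0.15,-0.11,0,0],[-0.12,-0.09,0,0],[-0.08,-0.06,0,0],[-0.037,-0.026,0,0],[0,0,0,0],[0,0,0,0],[0,0,0,0],[0,0,0,0],[0,0,0,0]]'; python3 - <<'E'
from h import *
go(.258,.354,.255,-.153); snap('wrist','w10')
E
```

```text
time: 14.4
tool_pos: [0.3609, 0.2503, 0.2506]
ee_rot: [-3.141, -0.0, -0.152]
wrist_force: [0.8, 0.1, -1.6]
width: 0.0116
time: 15.65
tool_pos: [0.2604, 0.3528, 0.2503]
ee_rot: [3.141, 0.0, -0.153]
wrist_force: [0.2, 0.6, -1.8]
width: 0.012
cur yaw [-0.0129 -0.004  -0.0235]
tgt yaw [-0.0129 -0.004  -0.0235]
turn -0.0 tool [0.2604 0.3528 0.2503] [ 3.1415  0.     -0.1531] t 15.65 w 0.012 F [ 0.2  0.6 -1.8]
```

View pics/w10.png

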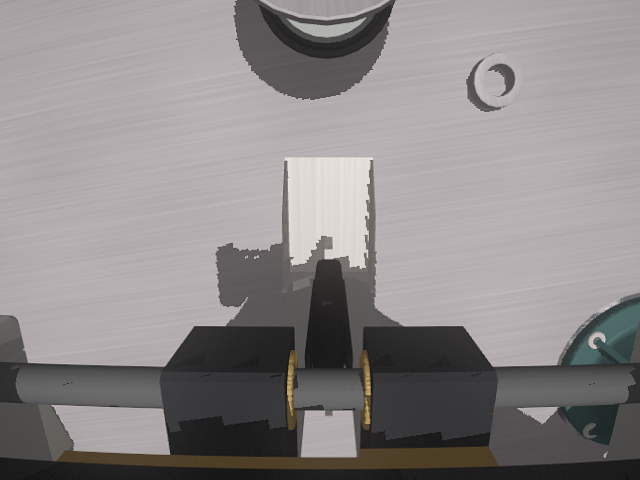

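```bash
python3 - <<'E'
from h import *
snap('top','t10'); snap('side','s10')
E
```

```text
(no output)
```

View pics/t10.png

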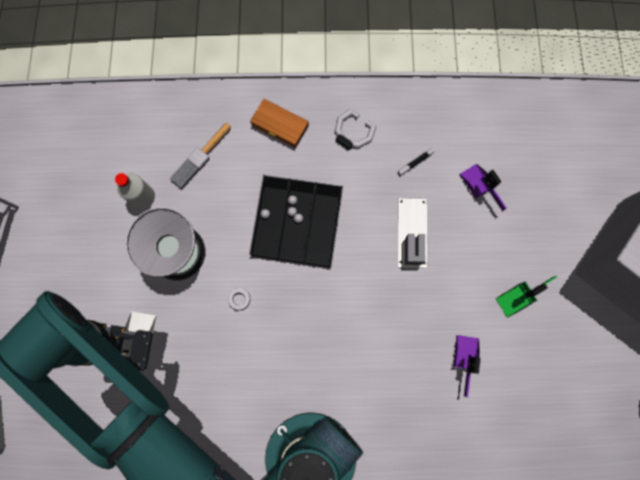

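View pics/s10.png

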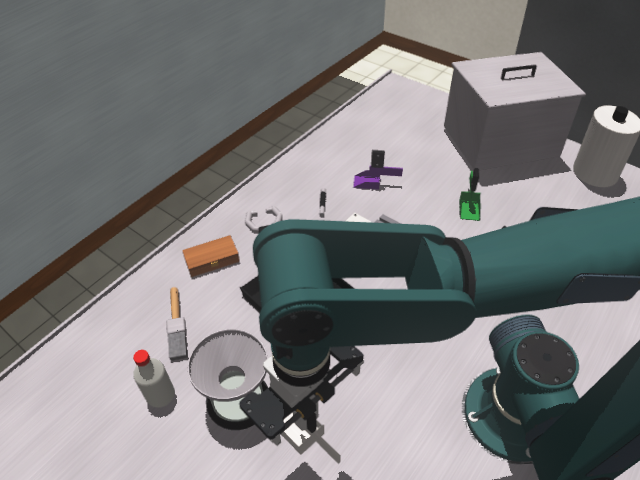

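```bash
python3 - <<'E'
from h import *
v=V('t10'); hsv=cv2.cvtColor(v.im,cv2.COLOR_RGB2HSV)
k=((hsv[:,:,2]>90)*255).astype(np.uint8); k[:, :258]=0;k[:,345:]=0;k[:180]=0;k[265:]=0
n,l,st,c=cv2.connectedComponentsWithStats(k)
a=-.1539
for i in range(1,n):
    if 8<st[i,4]<400:
        q=v.plane([c[i]],.015)[0]*1000; print(st[i],q.round(1),'rot',np.round([np.cos(a)*q[0]+np.sin(a)*q[1],-np.sin(a)*q[0]+np.cos(a)*q[1]],1))
goR(466,180.8,95)
E
```

```text
[258 180   5  25  67] [632.  121.8  15. ] rot [605.9 217.2]
[288 196   9   8  53] [604.7  40.7  15. ] rot [591.3 132.9]
[288 207  15  15 117] [567.8  34.1  15. ] rot [555.8 120.7]
[261 209   9   8  56] [571.7 107.   15. ] rot [548.6 193.3]
[258 258  40   7 157] [450.7  87.3  15. ] rot [432.  155.3]
cur yaw [1.3131 1.041  0.7765]
tgt yaw [1.314  1.0399 0.7765]
turn 0.0006 tool [0.2603 0.3529 0.2503] [ 3.1415 -0.     -0.1526] t 15.8 w 0.0118 F [ 0.4 -0.1 -1.7]
rot now [203.1 388.7 250.3]
```

```bash
python3 -m crank '[[0.22,0.174,0,0],[0.22,0.174,0,0],[0.22,0.174,0,0],[0.22,0.174,0,0],[0.22,0.174,0,0],[0.213,0.17,0.1,0],[0,0,0.2,0],[0,0,0.2,0],[0,0,0.2,0],[0,0,0.07,0]]'; python3 - <<'E'
from h import *
goR(466,180.8,82.0); snap('wrist','w11')
E
```

```text
time: 17.05
tool_pos: [0.4863, 0.1072, 0.0934]
ee_rot: [3.14, 0.005, -0.153]
wrist_force: [-1.5, -0.7, -2.0]
width: 0.0118
cur yaw [ 0.0097 -0.0014  0.0568]
tgt yaw [ 0.0097 -0.0014  0.0568]
turn 0.0006 tool [0.4863 0.1072 0.0934] [ 3.1401  0.0054 -0.1525] t 17.05 w 0.0118 F [-1.5 -0.7 -2. ]
rot now [464.1 180.5  93.4]
```

View pics/w11.png

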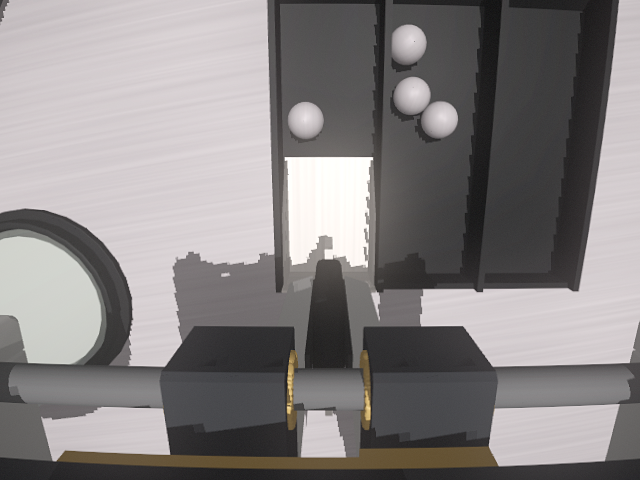

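```bash
python3 -m crank '[[0,0,0.04,0],[0,0,0.017,0],[0.04,0,0,0],[0.07,0,0,0],[0.07,0,0,0],[0.07,0,0,0],[0.07,0,0,0],[0.06,0,0,0],[0.04,0,0,0],[0.02,0,0,0]]'; python3 - <<'E'
from h import *
goR(552.5,180.8,82.0); snap('wrist','w12')
E
```

```text
time: 18.35
tool_pos: [0.5756, 0.094, 0.0847]
ee_rot: [3.141, 0.0, -0.153]
wrist_force: [-0.6, -0.1, -2.5]
width: 0.0119
cur yaw [-0.0096  0.0017  0.0136]
tgt yaw [-0.0096  0.0018  0.0136]
turn 0.0006 tool [0.5756 0.094  0.0847] [ 3.1414e+00  1.0000e-04 -1.5260e-01] t 18.35 w 0.0119 F [-0.6 -0.1 -2.5]
rot now [554.4 181.2  84.7]
```

View pics/w12.png

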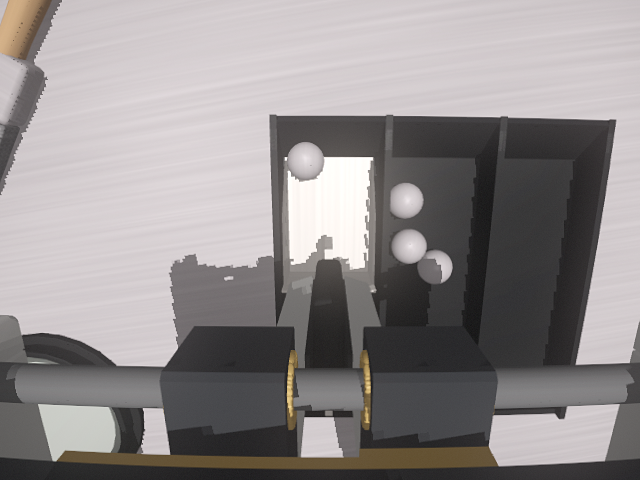

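```bash
python3 -m crank '[[0.02,0,-0.02,0],[0.02,0,-0.025,0],[0.02,0,-0.025,0],[0.02,0,-0.025,0],[0.02,0,-0.025,0],[0.02,0,-0.025,0],[0.01,0,-0.025,0],[0.0,0,-0.03,0],[0,0,-0.03,0],[0,0,-0.03,0]]';  python3 -m crank '[[0.18,0,0,0],[0.15,0,0,0],[0.12,0,0,0],[0.09,0,0,0],[0.06,0,0,0],[0.03,0,0,0],[0,0,0,0],[-0.03,0,0,0],[-0.05,0,0,0],[-0.08,0,0,0]]'; python3 - <<'E'
from h import *
goR(552.5,180.8,82.0); snap('wrist','w13')
E
```

```text
time: 19.65
tool_pos: [0.6008, 0.0902, 0.1374]
ee_rot: [3.142, -0.0, -0.152]
wrist_force: [0.3, -0.4, -3.2]
width: 0.0118
time: 20.9
tool_pos: [0.6927, 0.0761, 0.1371]
ee_rot: [3.142, 0.0, -0.152]
wrist_force: [0.6, -0.3, -0.9]
width: 0.0118
cur yaw [-0.6017  0.0021  0.2756]
tgt yaw [-0.6017  0.0028  0.2756]
turn 0.0008 tool [0.6927 0.0761 0.1371] [ 3.1415  0.     -0.1523] t 20.9 w 0.0118 F [ 0.6 -0.3 -0.9]
rot now [672.8 181.4 137.1]
```

View pics/w13.png

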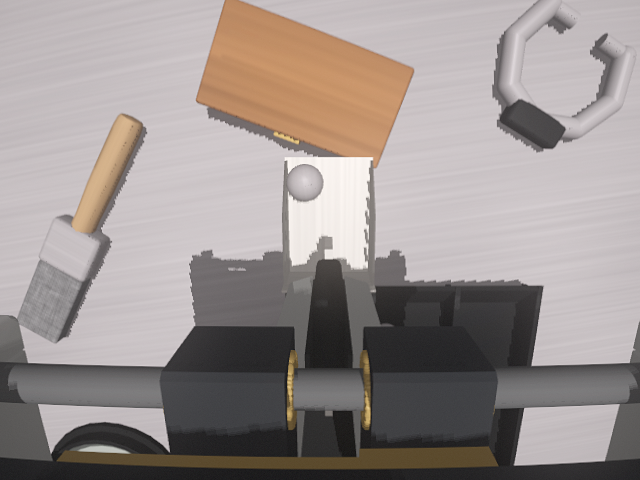

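```bash
python3 -m crank '[[0,0,-0.02,-0.03],[0,0,-0.04,-0.06],[0,0,-0.05,-0.09],[0,0,-0.06,-0.11],[0,0,-0.06,-0.11],[0,0,-0.06,-0.11],[0,0,-0.06,-0.11],[0,0,-0.06,-0.11],[0,0,-0.05,-0.11],[0,0,-0.03,-0.11]]';  python3 - <<'E'
from h import *
goR(552.5,180.8,82.0); snap('wrist','w14')
E
```

```text
time: 22.2
tool_pos: [0.6935, 0.0761, 0.2362]
ee_rot: [3.14, -0.0, 1.346]
wrist_force: [0.2, 0.1, -1.5]
width: 0.0117
cur yaw [-0.0466 -0.6038  0.7712]
tgt yaw [-0.6056  0.0034  0.7712]
turn 0.9545 tool [0.6935 0.0761 0.2362] [ 3.1400e+00 -3.0000e-04  1.3458e+00] t 22.2 w 0.0117 F [ 0.2  0.1 -1.5]
rot now [673.6 181.5 236.2]
```

View pics/w14.png

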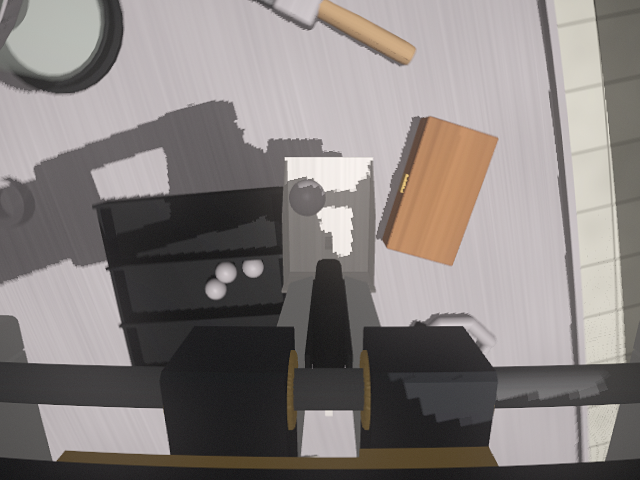

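```bash
python3 -m crank '[[0,0,-0.03,-0.11],[0,0,-0.03,-0.11],[0,0,-0.02,-0.11],[0,0,0,-0.11],[0,0,0,-0.09],[0,0,0,-0.05],[0,0,0,-0.02],[0,0,0,0],[0,0,0,0],[0,0,0,0]]';  python3 - <<'E'
from h import *
o=robot.get_obs(); ps=o['ee_rot'][2]; u=np.array([np.cos(ps),np.sin(ps)])
t=np.array([.4792,.3198])+(-.044)*u; go(t[0],t[1],.252,ps); snap('wrist','w15')
E
```

```text
time: 23.5
tool_pos: [0.6938, 0.0759, 0.2509]
ee_rot: [-3.142, 0.0, 2.282]
wrist_force: [-0.4, 0.6, -2.6]
width: 0.0118
cur yaw [ 1.404  -0.0174 -0.0053]
tgt yaw [ 1.404  -0.0174 -0.0053]
turn -0.0 tool [0.6938 0.0759 0.2509] [-3.1416e+00  1.0000e-04  2.2817e+00] t 23.5 w 0.0118 F [-0.4  0.6 -2.6]
```

View pics/w15.png

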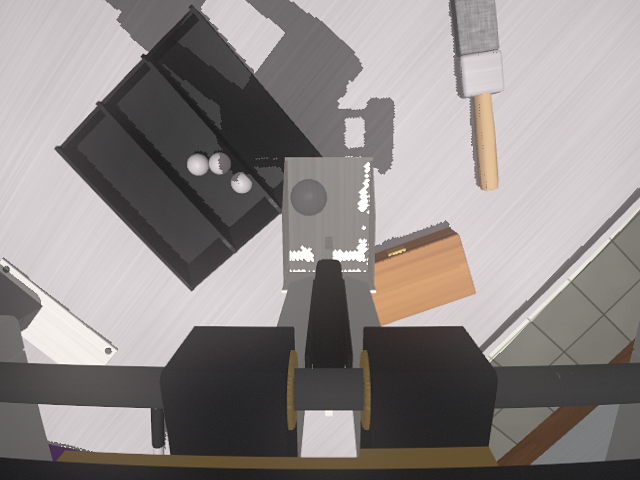

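```bash
python3 -m crank '[[0.1,0,0,0],[0.2,-0.009,0,0],[0.25,-0.009,0,0],[0.28,0,0,0],[0.29,0,0,0],[0.284,0,0,0],[-0.3,0,0,0],[-0.25,0,0,0],[-0.1,0,0,0],[0,0,0,0]]';  python3 - <<'E'
from h import *
go(.479,.32,.25); snap('wrist','w16'); snap('side','s16')
E
```

```text
time: 24.8
tool_pos: [0.593, 0.1869, 0.2506]
ee_rot: [-3.141, -0.001, 2.28]
wrist_force: [0.8, 0.7, -2.1]
width: 0.0119
cur yaw [8.762e-01 6.000e-04 3.200e-03]
tgt yaw [8.762e-01 6.000e-04 3.200e-03]
turn None tool [0.593  0.1869 0.2506] [-3.1412e+00 -8.0000e-04  2.2799e+00] t 24.8 w 0.0119 F [ 0.8  0.7 -2.1]
```

View pics/w16.png

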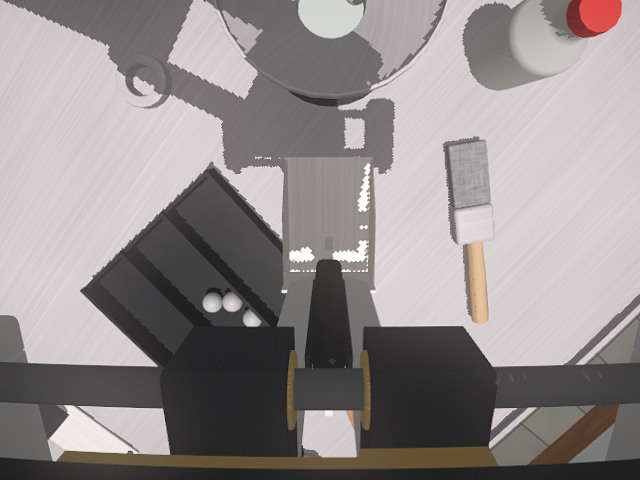

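View pics/s16.png

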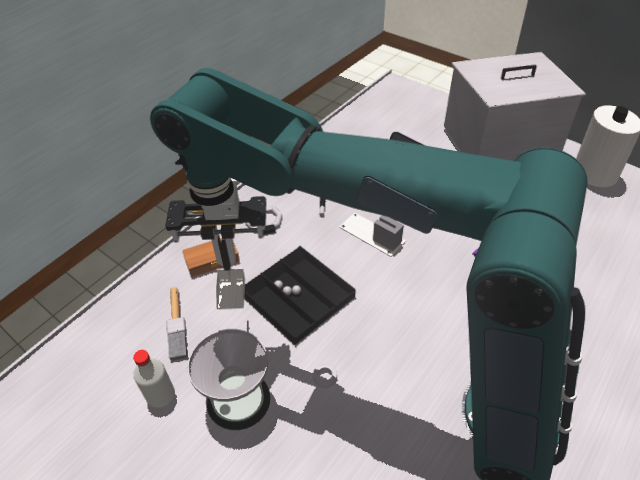

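```bash
python3 - <<'E'
from h import *
v=V('w11'); a=-.1539
for px in [(408,45),(411,96),(439,120)]:
    q=v.plane([px],.015)[0]*1000; print(np.round([np.cos(a)*q[0]+np.sin(a)*q[1],-np.sin(a)*q[0]+np.cos(a)*q[1]],1))
goR(464,115.5,95)
E
```

```text
[591.2 133.5]
[562.5 130.6]
[548.8 112.9]
cur yaw [-0.1721 -0.9134  0.7805]
tgt yaw [-0.4615  0.8068  0.7805]
turn 1.5507 tool [0.5921 0.1884 0.2511] [ 3.1414e+00 -1.0000e-03  2.2823e+00] t 24.9 w 0.0119 F [-0.2  0.8 -2.4]
rot now [556.2 276.9 251.1]
```

```bash
python3 -m crank '[[0,0,0,0.11],[0,0,0,0.115],[0,0,0,0.115],[0,0,0,0.115],[0,0,0,0.115],[0,0,0,0.115],[0,0,0,0.115],[0,0,0,0.115],[0,0,0,0.115],[0,0,0,0.115]]'; python3 -m crank '[[0,0,0,0.115],[0,0,0,0.115],[0,0,0,0.115],[0,0,0,0.0607],[-0.15,0.26,0,0],[-0.15,0.26,0,0],[-0.16,0.28,0,0],[0,0,0,0],[0,0,0.2,0],[0,0,0.2,0]]'; python3 - <<'E'
from h import *
goR(465,117.3,95)
E
```

```text
time: 26.15
tool_pos: [0.5916, 0.1893, 0.2514]
ee_rot: [-3.141, -0.001, 0.48]
wrist_force: [-0.5, 0.5, -2.0]
width: 0.0117
time: 27.4
tool_pos: [0.4792, 0.0469, 0.1712]
ee_rot: [-3.14, -0.003, -0.152]
wrist_force: [0.9, 0.1, -2.4]
width: 0.0118
cur yaw [-0.0068  0.0124  0.3812]
tgt yaw [-0.0068  0.0124  0.3812]
turn 0.0009 tool [0.4792 0.0469 0.1712] [-3.14   -0.0035 -0.152 ] t 27.4 w 0.0118 F [ 0.9  0.1 -2.4]
rot now [466.4 119.8 171.2]
```

```bash
python3 -m crank '[[-0.007,0.012,0.15,0.001],[0,0,0.15,0],[0,0,0.09,0],[0,0,0,0],[0,0,0.04,0],[0,0,0.016,0],[0,0,0,0],[0,0,0,0],[0,0,0,0],[0,0,0,0]]'; python3 - <<'E'
from h import *
goR(552.5,117.3,81.5);snap('wrist','w17')
E
```

```text
time: 28.65
tool_pos: [0.4768, 0.0431, 0.0819]
ee_rot: [3.142, -0.0, -0.155]
wrist_force: [-0.1, -0.1, -2.0]
width: 0.0119
cur yaw [ 0.4397 -0.0087  0.0021]
tgt yaw [ 0.4397 -0.008   0.0021]
turn -0.0011 tool [0.4768 0.0431 0.0819] [ 3.1416e+00 -4.0000e-04 -1.5520e-01] t 28.65 w 0.0119 F [-0.1 -0.1 -2. ]
rot now [464.6 115.7  81.9]
```

View pics/w17.png

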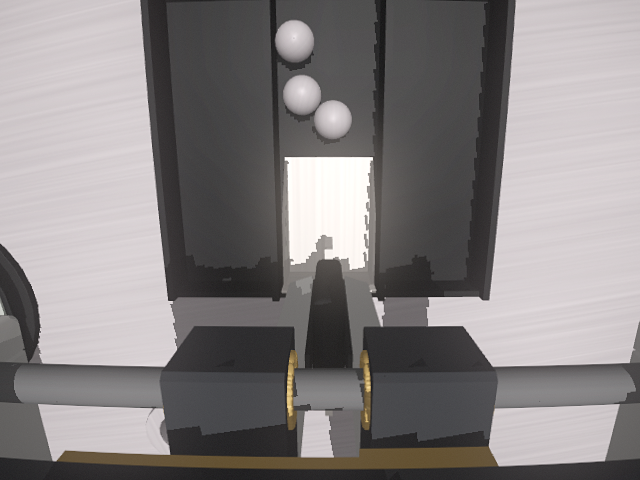

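```bash
python3 -m crank '[[0,-0.006,0.004,0],[0.03,0,0,0],[0.06,0,0,0],[0.06,0,0,0],[0.06,0,0,0],[0.06,0,0,0],[0.05,0,0,0],[0.03,0,0,0],[0,0,0,0],[0,0,0,0]]'; python3 - <<'E'
from h import *
goR(552.5,117.3,81.5);snap('wrist','w18')
E
```

```text
time: 29.95
tool_pos: [0.5471, 0.0336, 0.0815]
ee_rot: [-3.141, -0.001, -0.155]
wrist_force: [-3.7, 0.7, 4.5]
width: 0.0121
cur yaw [ 0.0849 -0.0015  0.0002]
tgt yaw [ 0.0849 -0.0013  0.0002]
turn -0.001 tool [0.5471 0.0336 0.0815] [-3.1412e+00 -1.4000e-03 -1.5510e-01] t 29.95 w 0.0121 F [-3.7  0.7  4.5]
rot now [535.5 117.   81.5]
```

View pics/w18.png

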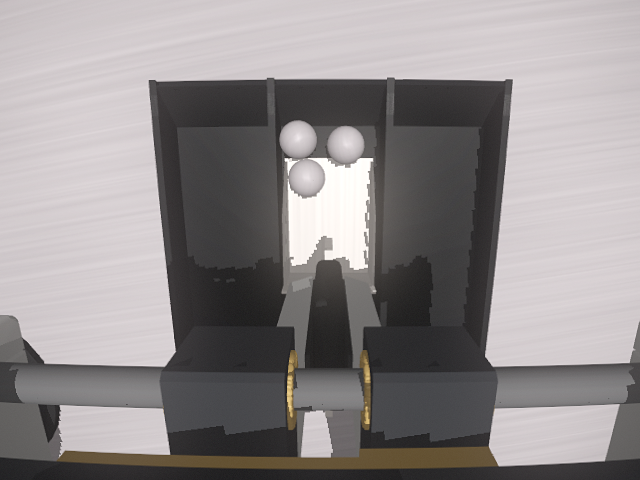

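Just as predicted: one ball is on the pan (307,178), and two are at the nose (297,140), (346,146). Push on to the slope.

```bash
python3 -m crank '[[0.02,0,0,0],[0.02,0,0,0],[0.02,0,0,0],[0.02,0,0,0],[0.01,0,0,0],[0.005,0,0,0],[0,0,0,0],[0,0,0,0],[0,0,0,0],[0,0,0,0]]'; python3 - <<'E'
from h import *
goR(552.5,117.3,81.5);snap('wrist','w19')
E
```

```text
time: 31.25
tool_pos: [0.5645, 0.0311, 0.0817]
ee_rot: [-3.141, 0.001, -0.155]
wrist_force: [-5.9, 1.5, 7.6]
width: 0.0119
cur yaw [-0.0028 -0.0004  0.0012]
tgt yaw [-0.0028 -0.0004  0.0012]
turn -0.0009 tool [0.5645 0.0311 0.0817] [-3.141e+00  1.400e-03 -1.548e-01] t 31.25 w 0.0119 F [-5.9  1.5  7.6]
rot now [553.1 117.2  81.7]
```

View pics/w19.png

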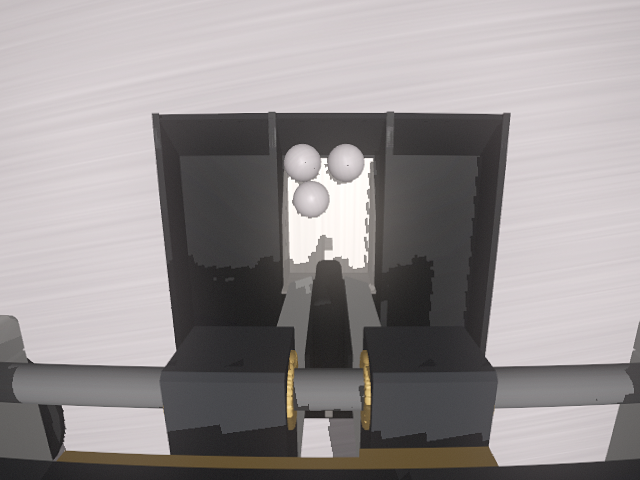

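```bash
python3 -m crank '[[0.012,0,-0.01,0],[0.02,0,-0.025,0],[0.02,0,-0.025,0],[0.02,0,-0.025,0],[0.02,0,-0.025,0],[0.02,0,-0.025,0],[0.01,0,-0.025,0],[0.0,0,-0.03,0],[0,0,-0.02,0],[0,0,0,0]]'; python3 - <<'E'
from h import *
goR(552.5,117.3,81.5);snap('wrist','w20')
E
```

```text
time: 32.55
tool_pos: [0.5895, 0.0268, 0.1238]
ee_rot: [-3.142, -0.002, -0.155]
wrist_force: [-0.1, 0.6, -3.5]
width: 0.0118
cur yaw [-0.1296 -0.0023  0.2114]
tgt yaw [-0.1296 -0.0025  0.2114]
turn -0.001 tool [0.5895 0.0268 0.1238] [-3.1415e+00 -2.0000e-03 -1.5510e-01] t 32.55 w 0.0118 F [-0.1  0.6 -3.5]
rot now [578.4 116.8 123.8]
```

View pics/w20.png

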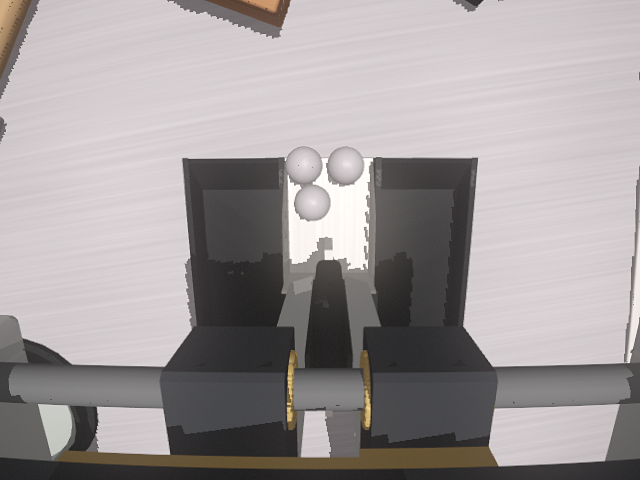

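```bash
python3 -m crank '[[0.18,0,0,0],[0.15,0,0,0],[0.12,0,0,0],[0.09,0,0,0],[0.06,0,0,0],[0.03,0,0,0],[0.01,0,0,0],[-0.02,0,0,0],[-0.04,0,0,0],[-0.06,0,0,0]]'; python3 - <<'E'
from h import *
goR(552.5,117.3,81.5);snap('wrist','w21')
E
```

```text
time: 33.85
tool_pos: [0.6907, 0.011, 0.1231]
ee_rot: [3.142, 0.0, -0.155]
wrist_force: [-0.2, 0.3, -3.3]
width: 0.0118
cur yaw [-0.6418 -0.0023  0.2081]
tgt yaw [-0.6418 -0.0032  0.2081]
turn -0.001 tool [0.6907 0.011  0.1231] [ 3.1415  0.     -0.155 ] t 33.85 w 0.0118 F [-0.2  0.3 -3.3]
rot now [680.9 116.7 123.1]
```

View pics/w21.png

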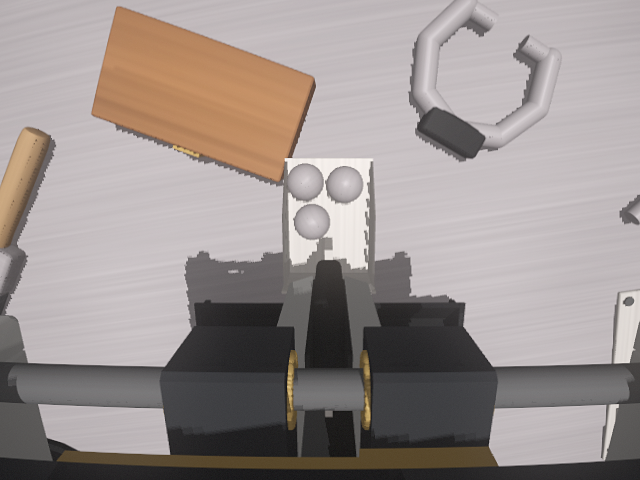

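```bash
python3 -m crank '[[0,0,-0.02,-0.03],[0,0,-0.04,-0.06],[0,0,-0.06,-0.09],[0,0,-0.07,-0.11],[0,0,-0.07,-0.11],[0,0,-0.07,-0.11],[0,0,-0.07,-0.11],[0,0,-0.07,-0.11],[0,0,-0.06,-0.11],[0,0,-0.05,-0.11]]'; python3 -m crank '[[0,0,-0.04,-0.11],[0,0,-0.03,-0.11],[0,0,0,-0.11],[0,0,0,-0.09],[0,0,0,-0.07],[0,0,0,-0.03],[0,0,0,-0.01],[0,0,0,0],[0,0,0,0],[0,0,0,0]]';python3 - <<'E'
from h import *
o=robot.get_obs(); ps=o['ee_rot'][2]; u=np.array([np.cos(ps),np.sin(ps)])
t=np.array([.4792,.3198])+(-.047)*u; go(t[0],t[1],.252,ps); snap('wrist','w22')
E
```

```text
time: 35.15
tool_pos: [0.6912, 0.0109, 0.24]
ee_rot: [3.141, -0.0, 1.343]
wrist_force: [0.0, -0.5, -2.7]
width: 0.0118
time: 36.4
tool_pos: [0.6916, 0.0107, 0.2529]
ee_rot: [-3.142, 0.0, 2.169]
wrist_force: [0.0, 0.3, -3.0]
width: 0.0119
cur yaw [ 1.6401 -0.0066  0.0047]
tgt yaw [ 1.6401 -0.0066  0.0047]
turn -0.0 tool [0.6916 0.0107 0.2529] [-3.1416e+00  1.0000e-04  2.1694e+00] t 36.4 w 0.0119 F [ 0.   0.3 -3. ]
```

View pics/w22.png

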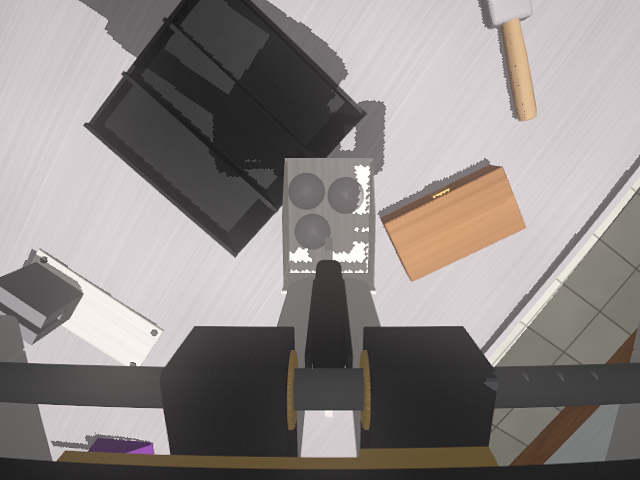

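```bash
python3 -m crank '[[0.1,0,0,0],[0.2,-0.003,0,0],[0.25,-0.003,0,0],[0.27,0,0,0],[0.27,0,0,0],[0.275,0,0,0],[0.275,0,0,0],[-0.3,0,0,0],[-0.28,0,0,0],[-0.1,0,0,0]]'; python3 - <<'E'
from h import *
go(.479,.32,.25); snap('wrist','w23'); snap('side','s23'); snap('top','t23')
E
```

```text
time: 37.7
tool_pos: [0.5826, 0.1679, 0.2533]
ee_rot: [3.141, 0.0, 2.169]
wrist_force: [-0.4, 0.3, -1.5]
width: 0.0119
cur yaw [9.202e-01 3.000e-04 1.650e-02]
tgt yaw [9.202e-01 3.000e-04 1.650e-02]
turn None tool [0.5826 0.1679 0.2533] [3.1412e+00 4.0000e-04 2.1688e+00] t 37.7 w 0.0119 F [-0.4  0.3 -1.5]
```

View pics/w23.png

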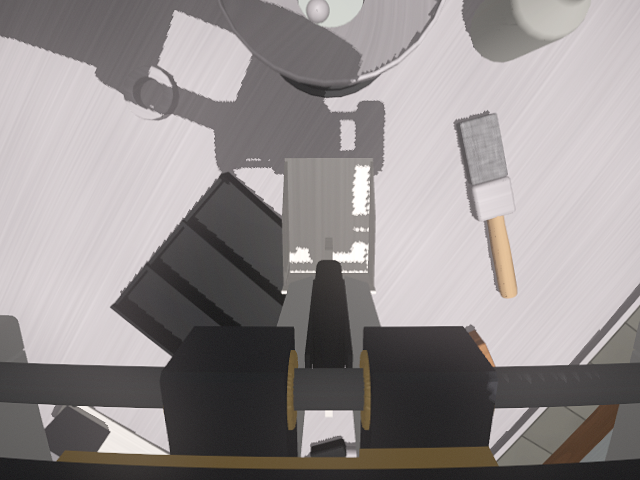

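View pics/s23.png

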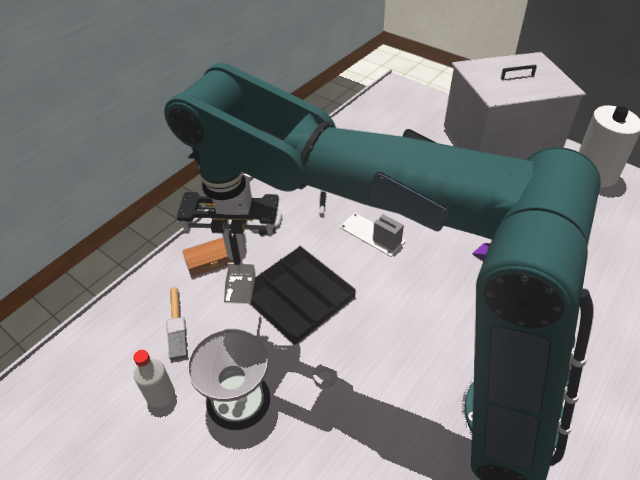

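View pics/t23.png

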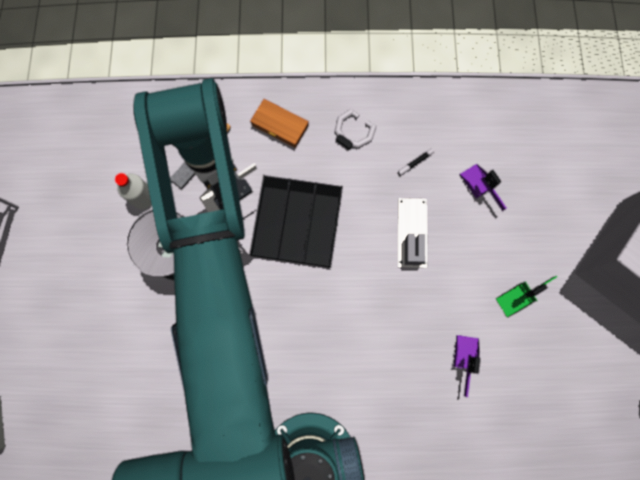

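```bash
python3 - <<'E'
from h import *
im,_,_=snap('side','s24'); cv2.imwrite('pics/s24c.png',cv2.resize(im[330:450,180:290],None,fx=5,fy=5,interpolation=cv2.INTER_CUBIC)[:,:,::-1])
E
```

```text
(no output)
```

View pics/s24c.png

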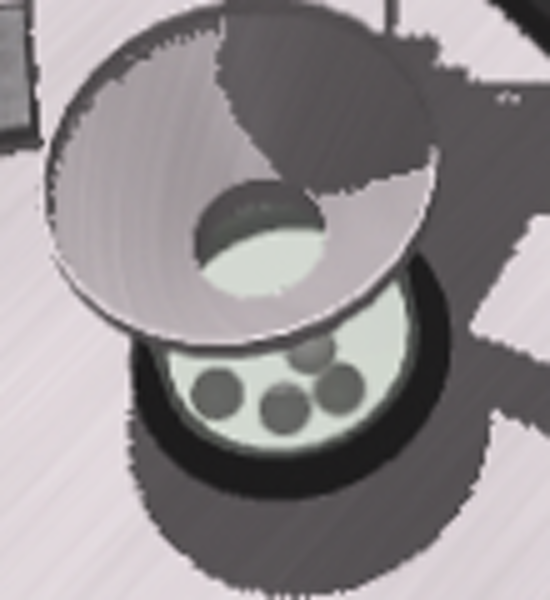

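```bash
python3 -m crank '[[0,0,0,0.11],[0,0,0,0.115],[0,0,0,0.115],[0,0,0,0.115],[0,0,0,0.115],[0,0,0,0.115],[0,0,0,0.115],[0,0,0,0.115],[0,0,0,0.115],[0,0,0,0.115]]'; python3 - <<'E'
from h import *
go(.45,-.17,.252,-.035)
E
```

```text
time: 39.15
tool_pos: [0.5814, 0.1705, 0.2534]
ee_rot: [-3.141, -0.001, 0.367]
wrist_force: [-0.0, -0.7, -1.0]
width: 0.012
cur yaw [-1.2243  1.3529  0.0072]
tgt yaw [-0.5969  1.7242  0.0072]
turn 0.2561 tool [0.5814 0.1705 0.2534] [-3.1407e+00 -5.0000e-04  3.6730e-01] t 39.15 w 0.012 F [-0.  -0.7 -1. ]
```

```bash
python3 -m crank '[[0,0,0,0.115],[0,0,0,0.115],[0,0,0,0.0261],[-0.099,0.287,0,0],[-0.099,0.287,0,0],[-0.099,0.287,0,0],[-0.1,0.287,0,0],[-0.1,0.288,0,0],[-0.1,0.288,0,0],[0,0,0,0]]';python3 -m crank '[[0,0,0,0],[0,0,0,0],[0,0,0,0],[0,0,0,0],[0,0,0,0],[0,0,0,0],[0,0,0,0],[0,0,0,0],[0,0,0,0],[0,0,0,0]]'; python3 - <<'E'
from h import *
go(.45,-.17,.252,-.035);snap('wrist','w25'); o=robot.get_obs(); pan('w25',o['tool_pos'],o['ee_rot'][2])
E
```

```text
time: 40.4
tool_pos: [0.4509, -0.1742, 0.2534]
ee_rot: [3.141, -0.001, -0.037]
wrist_force: [0.7, 0.3, -1.6]
width: 0.012
time: 41.65
tool_pos: [0.4523, -0.1723, 0.2529]
ee_rot: [3.142, 0.0, -0.031]
wrist_force: [0.7, 0.9, -1.3]
width: 0.0117
cur yaw [-0.0119 -0.0111  0.0047]
tgt yaw [-0.0119 -0.0111  0.0047]
turn 0.0024 tool [ 0.4523 -0.1723  0.2529] [ 3.1415  0.     -0.0313] t 41.65 w 0.0117 F [ 0.7  0.9 -1.3]
pan slope x -0.55 deg y 0.03 deg z@nose -76.6 mm z@0 -76.0; nose x 62.1, y -26.1..24.7 n 7334 (array([31.1, -0.6]), array([62.1, 54.4]), 0.0, 7957)
```

View pics/w25.png

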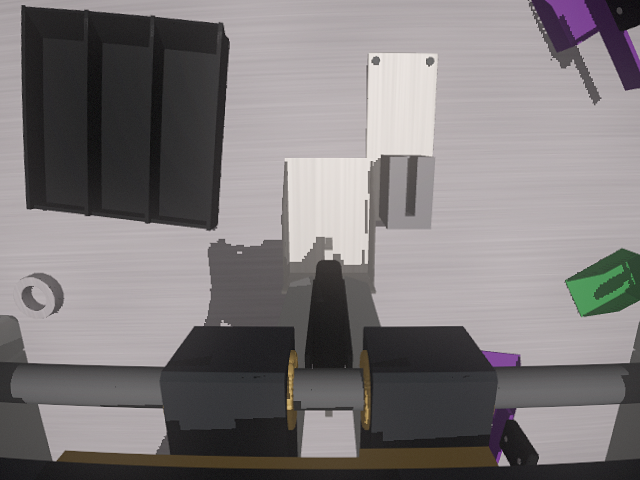

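```bash
python3 - <<'E'
from h import *
v=V('w25'); uv,P=v.cloud(); hsv=cv2.cvtColor(v.im,cv2.COLOR_RGB2HSV)[uv[:,1],uv[:,0]]
def box(u0,u1,w0,w1): return (uv[:,0]>=u0)&(uv[:,0]<=u1)&(uv[:,1]>=w0)&(uv[:,1]<=w1)
b=box(376,445,145,240)&(P[:,2]>.065)&(P[:,2]<.075); print('block',rect(P[b]))
b=box(360,445,40,152)&(P[:,2]<.009)&(hsv[:,2]>205); print('plate',rect(P[b]),axis(P[b]))
# slot edges per x slice on block top
b=box(376,445,145,240)&(P[:,2]>.065)&(P[:,2]<.075)
T=[]
for x in np.arange(.455,.508,.004):
    y=np.sort(P[b&(abs(P[:,0]-x)<.002),1]); 
    if len(y)<10: continue
    g=np.diff(y); i=g.argmax(); T.append((x,y[0],y[i],y[i+1],y[-1]))
T=np.array(T); print(np.round(T*1000,1))
g=T[(T[:,3]-T[:,2])>.005]; k=np.polyfit(g[:,0],(g[:,2]+g[:,3])/2,1); print('slot yaw',np.degrees(np.arctan(k[0])),'y at .45,.5,.56',np.polyval(k,[.45,.5,.56]))
for j in (1,4):
    k=np.polyfit(T[:,0],T[:,j],1); print(np.degrees(np.arctan(k[0])),np.polyval(k,.48))
E
```

```text
block (array([ 477.3, -247.4]), array([39.9, 65.8]), 88.1, 2736)
plate (array([ 560.8, -250.2]), array([69.2, 97.2]), 88.4, 6559) (array([ 560.8, -249.9]), np.float64(-1.9))
[[ 455.  -266.3 -264.7 -263.8 -226.9]
 [ 459.  -266.4 -251.5 -243.4 -226.8]
 [ 463.  -266.2 -251.7 -242.7 -227. ]
 [ 467.  -266.4 -251.3 -242.6 -227.1]
 [ 471.  -266.9 -251.1 -242.6 -227.3]
 [ 475.  -266.8 -251.2 -243.2 -227.4]
 [ 479.  -266.8 -251.3 -243.3 -227.6]
 [ 483.  -267.5 -251.4 -243.3 -227.9]
 [ 487.  -267.5 -251.6 -243.2 -227.9]
 [ 491.  -267.7 -251.8 -242.3 -228. ]
 [ 495.  -267.3 -251.9 -243.2 -228.2]
 [ 499.  -268.  -252.1 -243.1 -228.2]
 [ 503.  -267.8 -252.2 -242.9 -228.4]
 [ 507.  -267.8 -252.4 -243.  -228.8]]
slot yaw -0.6182578068819197 y at .45,.5,.56 [-0.246966   -0.24750555 -0.24815302]
-2.0139676741117505 -0.26708809065569294
-2.0185237423764266 -0.22764517816306645
```

```bash
python3 - <<'E'
from h import *
go(.538,-.2488,.15,-.035)
E
```

```text
cur yaw [0.44   0.369  0.5149]
tgt yaw [0.4414 0.3673 0.5149]
turn 0.0024 tool [ 0.4523 -0.1723  0.253 ] [ 3.1415e+00 -1.0000e-04 -3.1200e-02] t 41.7 w 0.0118 F [ 0.5 -0.2 -1.2]
```

```bash
python3 -m crank '[[0.15,0.12,0,0.0024],[0.15,0.12,0,0],[0.1414,0.1273,0,0],[0,0,0,0],[0,0,0.15,0],[0,0,0.15,0],[0,0,0.15,0],[0,0,0.0649,0],[0,0,0,0],[0,0,0,0]]'; python3 -m crank '[[0,0,0,0],[0,0,0,0],[0,0,0,0],[0,0,0,0],[0,0,0,0],[0,0,0,0],[0,0,0,0],[0,0,0,0],[0,0,0,0],[0,0,0,0]]';python3 - <<'E'
from h import *
go(.538,-.2488,.1,-.035);snap('wrist','w26');snap('top','t26');o=robot.get_obs(); pan('w26',o['tool_pos'],o['ee_rot'][2])
v=V('t26'); cv2.imwrite('pics/t26c.png',cv2.resize(v.im[180:290,370:470],None,fx=5,fy=5,interpolation=cv2.INTER_CUBIC)[:,:,::-1])
E
```

```text
time: 42.95
tool_pos: [0.5388, -0.2489, 0.1518]
ee_rot: [3.14, -0.003, -0.035]
wrist_force: [-0.6, -0.5, -1.8]
width: 0.0114
time: 44.2
tool_pos: [0.5381, -0.2486, 0.15]
ee_rot: [3.142, 0.0, -0.035]
wrist_force: [-0.3, -0.5, -1.9]
width: 0.0117
cur yaw [-0.0003  0.0009  0.2498]
tgt yaw [-0.0003  0.0009  0.2498]
turn 0.0 tool [ 0.5381 -0.2486  0.15  ] [ 3.1416  0.     -0.035 ] t 44.2 w 0.0117 F [-0.3 -0.5 -1.9]
pan slope x -0.51 deg y 0.02 deg z@nose -76.6 mm z@0 -76.0; nose x 62.1, y -26.1..24.7 n 7325 (array([31.1, -0.7]), array([62.1, 54.3]), 0.0, 7951)
```

View pics/w26.png

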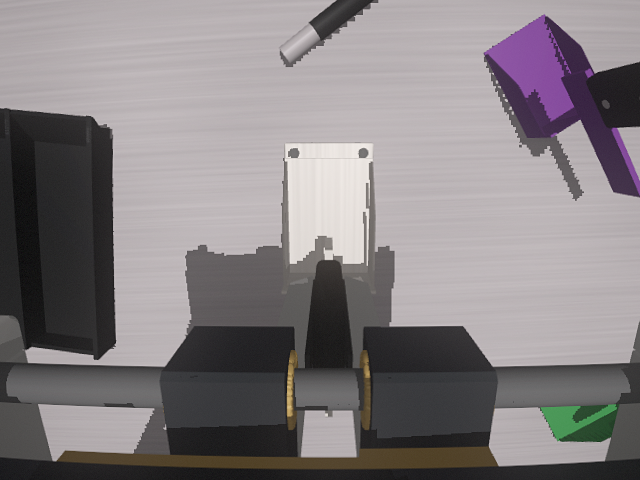

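View pics/t26c.png

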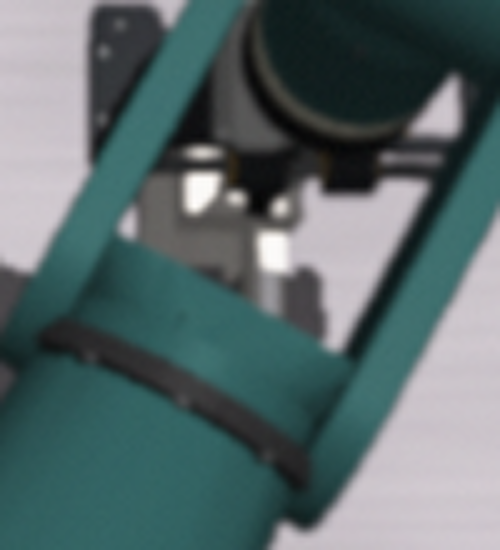

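```bash
python3 -m crank '[[0.005,0,0.03,0],[0,0,0.05,0],[0,0,0.05,0],[0,0,0.05,0],[0,0,0.04,0],[0,0,0.04,0],[0,0,0.03,0],[0,0,0.01,0],[0,0,0,0],[0,0,0,0]]';python3 - <<'E'
from h import *
go(.5353,-.2487,.084,-.035)
E
```

```text
time: 45.55
tool_pos: [0.5393, -0.2489, 0.0904]
ee_rot: [3.141, -0.001, -0.035]
wrist_force: [0.5, -0.2, -1.9]
width: 0.0121
cur yaw [-0.0202 -0.0001  0.0322]
tgt yaw [-0.0202 -0.0001  0.0322]
turn 0.0 tool [ 0.5393 -0.2489  0.0904] [ 3.1411e+00 -8.0000e-04 -3.5000e-02] t 45.55 w 0.0121 F [ 0.5 -0.2 -1.9]
```

```bash
python3 -m crank '[[0,0,0.015,0],[-0.01,0,0,0],[-0.01,0,0,0],[0,0,0.01,0],[0,0,0.01,0],[0,0,0.007,0],[0,0,0,0],[0,0,0,0],[0,0,0,0],[0,0,0,0]]';python3 - <<'E'
from h import *
go(.5353,-.2487,.082,-.035);snap('wrist','w27');o=robot.get_obs(); pan('w27',o['tool_pos'],o['ee_rot'][2])
v=V('w27');uv,P=v.cloud()
b=(uv[:,0]>270)&(uv[:,0]<395)&(uv[:,1]<170)&(P[:,2]<.012)&(cv2.cvtColor(v.im,cv2.COLOR_RGB2HSV)[uv[:,1],uv[:,0]][:,2]>205)
s=uv[b]; print('rows of bright',s[:,1].min())
E
```

```text
time: 46.8
tool_pos: [0.5351, -0.2486, 0.0817]
ee_rot: [3.141, -0.0, -0.035]
wrist_force: [-0.4, -0.1, -0.6]
width: 0.0119
cur yaw [ 0.0009  0.0006 -0.0017]
tgt yaw [ 0.0009  0.0006 -0.0017]
turn 0.0 tool [ 0.5351 -0.2486  0.0817] [ 3.1415e+00 -1.0000e-04 -3.4900e-02] t 46.8 w 0.0119 F [-0.4 -0.1 -0.6]
pan slope x -1.86 deg y 0.06 deg z@nose -77.5 mm z@0 -75.4; nose x 99.5, y -36.8..36.7 n 9113 (array([50.,  0.]), array([ 79.9, 100. ]), 90.0, 15132)
rows of bright 138
```

View pics/w27.png

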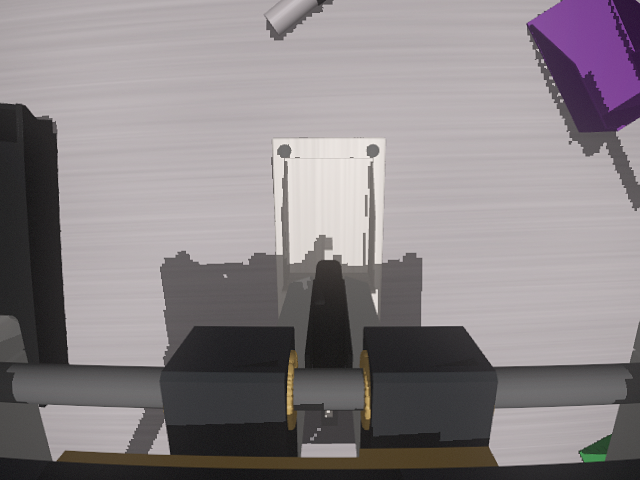

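```bash
python3 - <<'E'
from h import *
v=V('w27')
for r,z in ((138,.004),(158,.0056)):
  print(r, np.round(v.plane([(300,r),(330,r),(360,r)],z)*1000,1).tolist())
g=v.im[125:175,330].astype(int).sum(1); print(g.tolist())
E
```

```text
138 [[609.7, -234.5, 4.0], [609.0, -252.7, 4.0], [608.5, -271.0, 4.0]]
158 [[597.8, -234.0, 5.6], [597.1, -252.3, 5.6], [596.5, -270.6, 5.6]]
[551, 548, 549, 550, 544, 542, 544, 550, 550, 551, 553, 553, 538, 629, 678, 685, 685, 685, 685, 683, 686, 686, 686, 686, 684, 685, 686, 685, 685, 683, 685, 686, 685, 612, 678, 678, 679, 678, 676, 678, 677, 678, 678, 677, 677, 677, 677, 677, 677, 675]
```

```bash
python3 -m crank '[[-0.007,0,0,0],[0,0,0.005,0],[0,0,0.005,0],[0,0,0,0],[0,0,0,0],[0,0,0,0],[0,0,0,0],[0,0,0,0],[0,0,0,0],[0,0,0,0]]';python3 - <<'E'
from h import *
go(.5353,-.2487,.082,-.035);snap('wrist','w28')
v=V('w28'); g=v.im[125:175,330].astype(int).sum(1); print(g.tolist())
E
```

```text
time: 48.1
tool_pos: [0.5339, -0.2486, 0.0815]
ee_rot: [3.141, -0.001, -0.035]
wrist_force: [-3.6, 1.1, 7.3]
width: 0.0117
cur yaw [ 0.0072  0.0003 -0.0023]
tgt yaw [ 0.0072  0.0003 -0.0023]
turn 0.0 tool [ 0.5339 -0.2486  0.0815] [ 3.1409e+00 -1.2000e-03 -3.5000e-02] t 48.1 w 0.0117 F [-3.6  1.1  7.3]
[550, 550, 543, 539, 543, 548, 549, 548, 551, 552, 540, 626, 677, 686, 685, 685, 683, 682, 685, 686, 686, 686, 686, 685, 686, 686, 686, 686, 686, 686, 685, 685, 685, 675, 677, 677, 678, 677, 677, 675, 677, 677, 675, 677, 676, 674, 676, 674, 674, 677]
```

```bash
python3 -m crank '[[0,0,-0.004,0],[0,0,0,0],[0,0,0,0],[0,0,0,0],[0,0,0,0],[0,0,0,0],[0,0,0,0],[0,0,0,0],[0,0,0,0],[0,0,0,0]]' -1; python3 -m crank '[[0,0,0,0],[0,0,-0.05,0],[0,0,-0.1,0],[0,0,-0.2,0],[0,0,-0.2,0],[0,0,-0.2,0],[-0.2,0,-0.1,0],[-0.2,0,0,0],[-0.2,0,0,0],[0,0,0,0]]';python3 - <<'E'
from h import *
o=robot.get_obs(); print(o['tool_pos'],o['width']);snap('wrist','w29');snap('side','s29')
E
```

```text
time: 49.4
tool_pos: [0.5337, -0.2485, 0.0804]
ee_rot: [3.141, -0.0, -0.035]
wrist_force: [0.6, -0.4, 0.0]
width: 0.0941
time: 50.65
tool_pos: [0.4123, -0.2443, 0.252]
ee_rot: [3.14, -0.002, -0.037]
wrist_force: [-0.3, -0.2, 0.5]
width: 0.0941
[ 0.41225107 -0.24430992  0.25198786] 0.09414581837075182
```

View pics/w29.png

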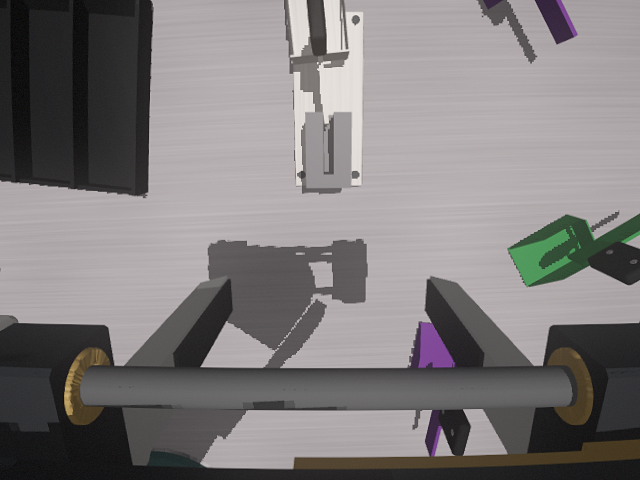

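View pics/s29.png

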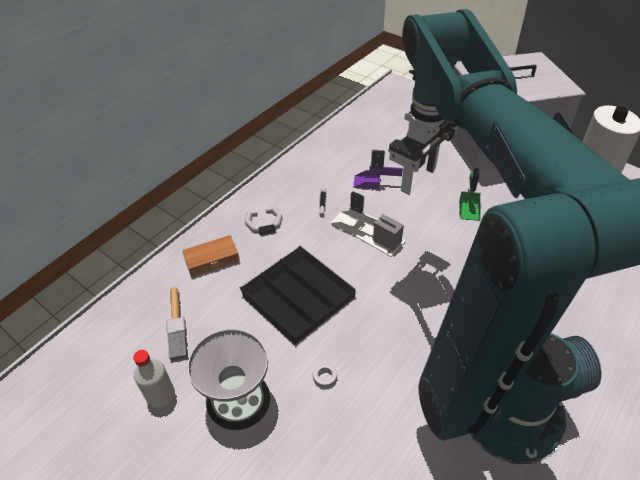

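```bash
python3 -m crank '[[0.15,-0.2,0,0],[0.25,-0.2,0,0],[0.25,0,0,0],[0,0,0,0],[0,0,0,0],[0,0,0,0],[0,0,0,0],[0,0,0,0],[0,0,0,0],[0,0,0,0]]';python3 - <<'E'
from h import *
o=robot.get_obs(); print(o['tool_pos'],o['width']);snap('wrist','w30');snap('top','t30')
v=V('t30'); cv2.imwrite('pics/t30c.png',cv2.resize(v.im[160:290,370:470],None,fx=4.5,fy=4.5,interpolation=cv2.INTER_CUBIC)[:,:,::-1])
E
```

```text
time: 52.0
tool_pos: [0.5451, -0.1698, 0.2505]
ee_rot: [3.141, -0.0, -0.035]
wrist_force: [0.1, 1.3, -0.1]
width: 0.0941
[ 0.54511617 -0.16982689  0.25048516] 0.09405705972318881
```

View pics/w30.png

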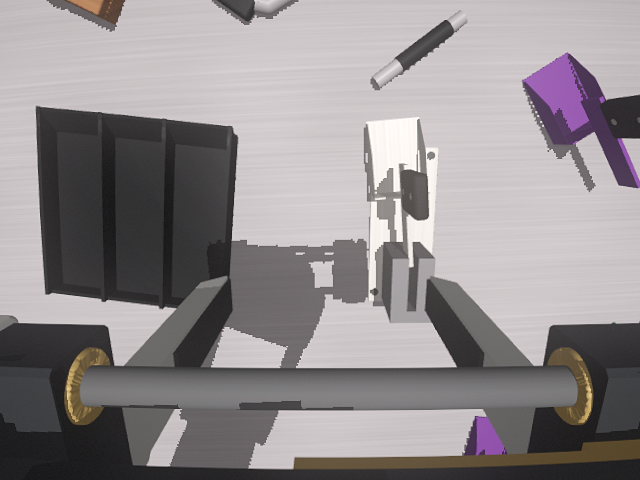

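View pics/t30c.png

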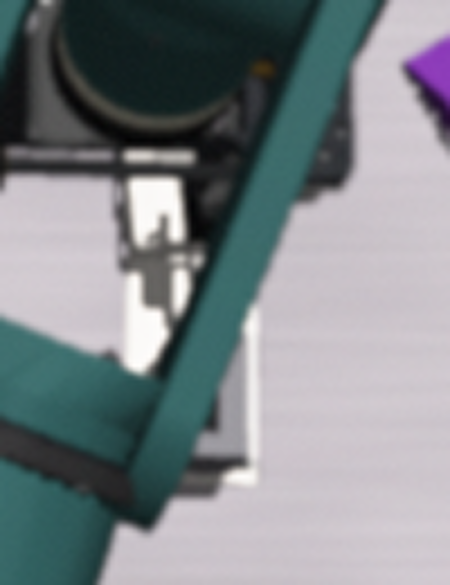

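```bash
python3 - <<'E'
from h import *
v=V('w30'); uv,P=v.cloud(); hsv=cv2.cvtColor(v.im,cv2.COLOR_RGB2HSV)[uv[:,1],uv[:,0]]
def box(u0,u1,w0,w1): return (uv[:,0]>=u0)&(uv[:,0]<=u1)&(uv[:,1]>=w0)&(uv[:,1]<=w1)
b=box(395,432,165,225)&(P[:,2]>.11)&(hsv[:,2]<110); print('grip top',rect(P[b]),axis(P[b]),np.percentile(P[b,2],[5,50,95]))
b=box(380,440,180,300)&(P[:,2]>.055)&(P[:,2]<.0695)&(P[:,0]<.59)&(hsv[:,2]>150); print('tang',rect(P[b]) if b.sum() else 0,b.sum())
b=box(365,430,118,190)&(P[:,2]<.012)&(hsv[:,2]>205); print('pan/plate',rect(P[b]))
b=box(378,440,238,325)&(P[:,2]>.066)&(P[:,2]<.075); print('block',rect(P[b]))
E
```

```text
grip top (array([ 574.3, -241.4]), array([35.1, 11.9]), 3.9, 768) (array([ 575. , -240.6]), np.float64(4.58)) [0.1132641  0.12100355 0.12233079]
tang (array([ 509.4, -248.8]), array([39.4, 82.9]), 88.0, 878) 878
pan/plate (array([ 602.3, -244.9]), array([68.8, 74.5]), 89.0, 3082)
block (array([ 486.5, -247.6]), array([40. , 83.8]), 87.4, 2043)
```

```bash
python3 - <<'E'
from h import *
go(.5745,-.2413,.082,.073)
E
```

```text
cur yaw [0.1588 0.3522 0.8418]
tgt yaw [0.1199 0.3673 0.8418]
turn -0.0687 tool [ 0.5452 -0.1698  0.2504] [ 3.1415 -0.     -0.0349] t 52.1 w 0.094 F [-0.1 -0.2 -0.1]
```

```bash
python3 -m crank '[[0,0,0,-0.0687],[0.06,0.18,0,0],[0.06,0.187,0,0],[0,0,0,0],[0,0,0.2,0],[0,0,0.2,0],[0,0,0,0],[0,0,0,0],[0,0,0,0],[0,0,0,0]]' -1;python3 - <<'E'
from h import *
go(.5745,-.2413,.082,.073);snap('wrist','w31')
v=V('w31'); uv,P=v.cloud(); hsv=cv2.cvtColor(v.im,cv2.COLOR_RGB2HSV)[uv[:,1],uv[:,0]]
b=(abs(uv[:,0]-328)<40)&(uv[:,1]<350)&(P[:,2]>.11)&(P[:,2]<.13)&(hsv[:,2]<110); print('grip top',rect(P[b]),axis(P[b]))
E
```

```text
time: 53.35
tool_pos: [0.5754, -0.2416, 0.1725]
ee_rot: [3.14, -0.003, 0.073]
wrist_force: [-0.8, 0.7, 0.4]
width: 0.0941
cur yaw [-0.0042 -0.0016  0.4524]
tgt yaw [-0.0042 -0.0016  0.4524]
turn 0.0001 tool [ 0.5754 -0.2416  0.1725] [ 3.1397e+00 -3.0000e-03  7.3100e-02] t 53.35 w 0.0941 F [-0.8  0.7  0.4]
grip top (array([ 574. , -242.1]), array([35.2, 12.1]), 4.2, 1186) (array([ 575.4, -242.1]), np.float64(2.75))
```

View pics/w31.png

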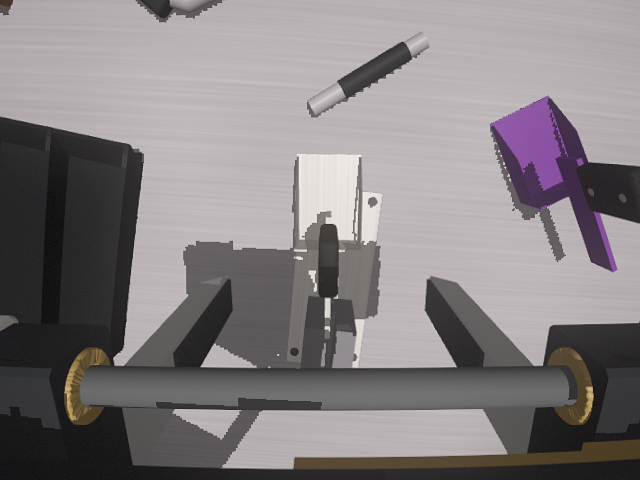

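```bash
python3 -m crank '[[-0.007,0.002,0.1,0],[0,0,0.15,0],[0,0,0.13,0],[0,0,0.07,0],[0,0,0,0],[0,0,0,0],[0,0,0,0],[0,0,0,0],[0,0,0,0],[0,0,0,0]]' -1; python3 -m crank '[[0,0,0,0],[0,0,0,0],[0,0,0,0],[0,0,0,0],[0,0,0,0],[0,0,0,0],[0,0,0,0],[0,0,0,0],[0,0,0,0],[0,0,0,0]]' 1;python3 - <<'E'
from h import *
go(.5745,-.2413,.082,-.035);snap('wrist','w32');o=robot.get_obs(); pan('w32',o['tool_pos'],o['ee_rot'][2])
E
```

```text
time: 54.65
tool_pos: [0.5732, -0.2417, 0.0805]
ee_rot: [3.141, -0.0, 0.073]
wrist_force: [0.1, -0.5, 0.2]
width: 0.0941
time: 55.9
tool_pos: [0.5732, -0.2417, 0.0804]
ee_rot: [3.142, -0.0, 0.073]
wrist_force: [0.5, 0.5, 0.6]
width: 0.0118
cur yaw [ 0.0067 -0.0017 -0.0081]
tgt yaw [ 0.0065 -0.0024 -0.0081]
turn 0.0688 tool [ 0.5732 -0.2417  0.0804] [ 3.1415 -0.      0.073 ] t 55.9 w 0.0118 F [0.5 0.5 0.6]
pan slope x -3.59 deg y 0.01 deg z@nose -77.7 mm z@0 -73.7; nose x 99.5, y -39.1..38.6 n 8875 (array([50., -0.]), array([100.,  80.]), 0.0, 17474)
```

View pics/w32.png

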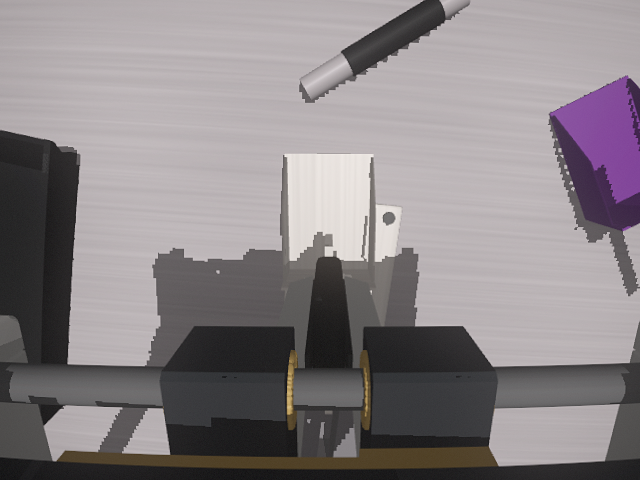

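```bash
python3 -m crank '[[0,0,-0.02,0],[0,0,-0.06,0],[0,0,-0.1,0],[0,0,-0.1,0],[0,0,-0.06,0],[0,0,0,0.0688],[0,0,0,0],[0,0,0,0],[0,0,0,0],[0,0,0,0]]';python3 - <<'E'
from h import *
go(.538,-.2488,.15,-.035);snap('wrist','w33');o=robot.get_obs(); pan('w33',o['tool_pos'],o['ee_rot'][2])
E
```

```text
time: 57.2
tool_pos: [0.5731, -0.2417, 0.1482]
ee_rot: [-3.142, 0.0, -0.035]
wrist_force: [0.2, -0.2, -2.4]
width: 0.012
cur yaw [-0.174   0.0414 -0.0092]
tgt yaw [-0.174   0.0415 -0.0092]
turn 0.0002 tool [ 0.5731 -0.2417  0.1482] [-3.1415e+00  4.0000e-04 -3.4700e-02] t 57.2 w 0.012 F [ 0.2 -0.2 -2.4]
pan slope x -0.05 deg y 0.03 deg z@nose -75.3 mm z@0 -75.3; nose x 64.5, y -26.1..24.7 n 7659 (array([32.3, -0.8]), array([64.5, 54. ]), 0.1, 8316)
```

View pics/w33.png

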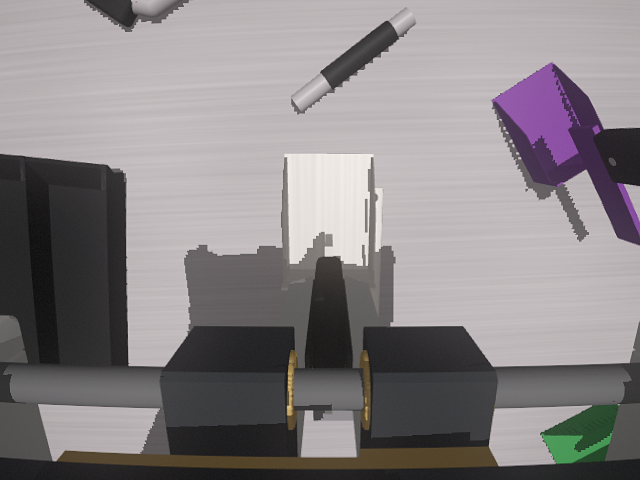

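```bash
python3 -m crank '[[-0.09,0.02,0,0],[-0.096,0.0205,0,0],[0,0,0,0],[0,0,0,0],[0,0,0,0],[0,0,0,0],[0,0,0,0],[0,0,0,0],[0,0,0,0],[0,0,0,0]]';python3 - <<'E'
from h import *
go(.5362,-.2486,.09,-.035);snap('wrist','w34')
E
```

```text
time: 58.5
tool_pos: [0.5357, -0.2486, 0.1484]
ee_rot: [3.142, -0.0, -0.035]
wrist_force: [1.0, 0.7, -1.8]
width: 0.0117
cur yaw [2.50e-03 1.00e-04 2.92e-01]
tgt yaw [2.50e-03 1.00e-04 2.92e-01]
turn -0.0001 tool [ 0.5357 -0.2486  0.1484] [ 3.1415 -0.     -0.0351] t 58.5 w 0.0117 F [ 1.   0.7 -1.8]
```

View pics/w34.png

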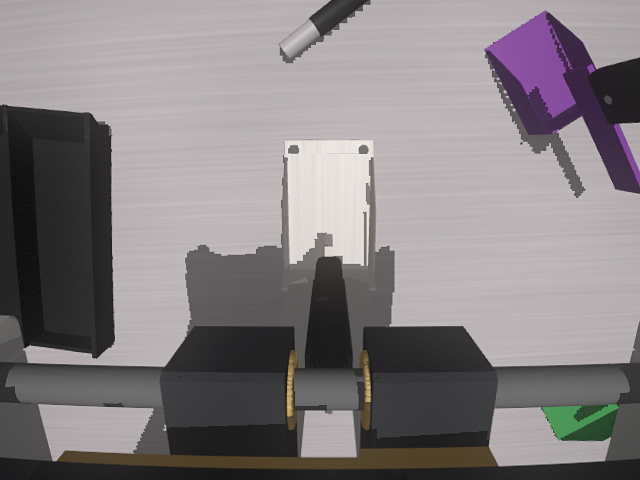

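Centred over the plate (holes at 293 and 363). Lower, then slide back.

```bash
python3 -m crank '[[0.003,0,0.03,0],[0,0,0.05,0],[0,0,0.05,0],[0,0,0.05,0],[0,0,0.04,0],[0,0,0.04,0],[0,0,0.03,0],[0,0,0.01,0],[0,0,0,0],[0,0,0,0]]';python3 -m crank '[[-0.01,0,0.01,0],[-0.01,0,0.01,0],[0,0,0.01,0],[0,0,0.01,0],[0,0,0,0],[0,0,0,0],[0,0,0,0],[0,0,0,0],[0,0,0,0],[0,0,0,0]]';python3 - <<'E'
from h import *
go(.532,-.2486,.0805,-.035);snap('wrist','w35')
v=V('w35'); g=v.im[120:175,330].astype(int).sum(1); print(g.tolist())
E
```

```text
time: 59.8
tool_pos: [0.5366, -0.2487, 0.0889]
ee_rot: [3.141, -0.001, -0.035]
wrist_force: [-0.5, 1.1, -1.4]
width: 0.0121
time: 61.05
tool_pos: [0.5323, -0.2484, 0.0803]
ee_rot: [3.142, 0.0, -0.035]
wrist_force: [-0.4, 0.1, -2.9]
width: 0.0117
cur yaw [-0.0015  0.001  -0.0008]
tgt yaw [-0.0015  0.001  -0.0008]
turn -0.0001 tool [ 0.5323 -0.2484  0.0803] [ 3.1415e+00  1.0000e-04 -3.5100e-02] t 61.05 w 0.0117 F [-0.4  0.1 -2.9]
[549, 551, 550, 551, 546, 539, 543, 551, 551, 551, 553, 553, 514, 614, 674, 686, 687, 686, 685, 685, 686, 687, 686, 686, 686, 687, 687, 686, 689, 686, 688, 689, 693, 608, 681, 678, 677, 674, 677, 674, 674, 674, 674, 675, 672, 673, 673, 674, 674, 674, 674, 672, 671, 673, 673]
```

```bash
python3 -m crank '[[-0.004,0,0.004,0],[0,0,0.004,0],[0,0,0.002,0],[0,0,0,0],[0,0,0,0],[0,0,0,0],[0,0,0,0],[0,0,0,0],[0,0,0,0],[0,0,0,0]]';python3 - <<'E'
from h import *
go(.532,-.2486,.0805,-.035);snap('wrist','w36')
v=V('w36'); g=v.im[125:160,330].astype(int).sum(1); print(g.tolist())
E
```

```text
time: 62.35
tool_pos: [0.5322, -0.2484, 0.0803]
ee_rot: [3.141, -0.002, -0.035]
wrist_force: [-0.6, 2.3, 5.9]
width: 0.0116
cur yaw [-0.0009  0.0012 -0.0009]
tgt yaw [-0.0009  0.0012 -0.0009]
turn 0.0 tool [ 0.5322 -0.2484  0.0803] [ 3.141e+00 -2.200e-03 -3.500e-02] t 62.35 w 0.0116 F [-0.6  2.3  5.9]
[540, 543, 546, 553, 551, 552, 553, 516, 608, 666, 684, 687, 685, 687, 687, 688, 686, 687, 686, 686, 687, 687, 686, 686, 686, 687, 688, 686, 687, 675, 676, 674, 674, 674, 673]
```

```bash
python3 -m crank '[[0,0,-0.003,0],[0,0,0,0],[0,0,0,0],[0,0,0,0],[0,0,0,0],[0,0,0,0],[0,0,0,0],[0,0,0,0],[0,0,0,0],[0,0,0,0]]' -1;python3 - <<'E'
from h import *
snap('wrist','w37');snap('side','s37')
E
```

```text
time: 63.65
tool_pos: [0.5315, -0.2484, 0.079]
ee_rot: [3.141, -0.0, -0.035]
wrist_force: [0.6, 0.7, 0.1]
width: 0.094
```

View pics/w37.png

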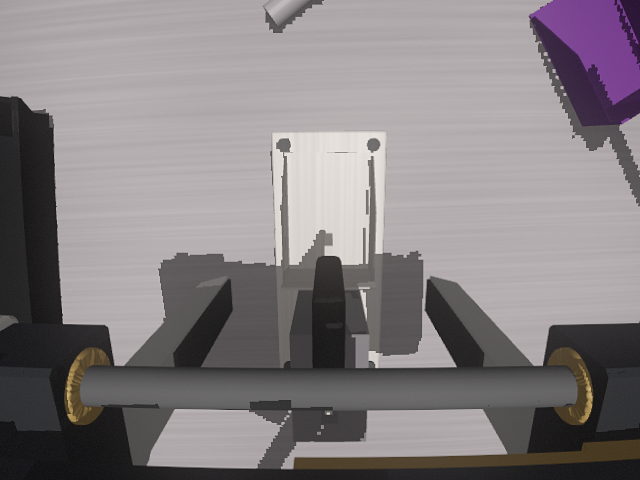

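Still parked after opening. Retract straight up and look.

```bash
python3 -m crank '[[0,0,-0.05,0],[0,0,-0.15,0],[0,0,-0.2,0],[0,0,-0.2,0],[0,0,-0.2,0],[0,0,-0.1,0],[-0.1,-0.2,0,0],[0,-0.2,0,0],[0,0,0,0],[0,0,0,0]]';python3 - <<'E'
from h import *
snap('wrist','w38');snap('side','s38')
v=V('w38'); uv,P=v.cloud(); hsv=cv2.cvtColor(v.im,cv2.COLOR_RGB2HSV)[uv[:,1],uv[:,0]]
b=(P[:,2]>.116)&(P[:,2]<.128)&(hsv[:,2]<110)&(abs(P[:,0]-.533)<.04)&(abs(P[:,1]+.249)<.03); print('grip',rect(P[b]),axis(P[b]),np.percentile(P[b,2],[10,50,90]))
E
```

```text
time: 65.0
tool_pos: [0.5144, -0.1681, 0.2596]
ee_rot: [3.14, -0.001, -0.035]
wrist_force: [0.3, -0.3, 0.3]
width: 0.0941
grip (array([ 533.4, -248.4]), array([12.5, 35. ]), 88.4, 680) (array([ 533.7, -247.9]), np.float64(-2.18)) [0.11906263 0.12094893 0.12207843]
```

View pics/w38.png

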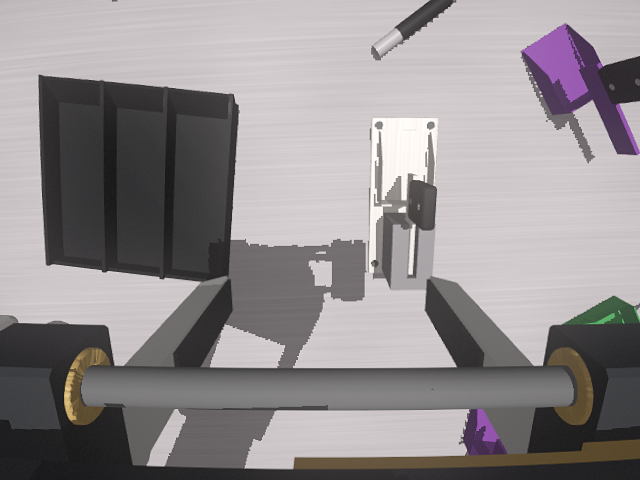

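View pics/s38.png

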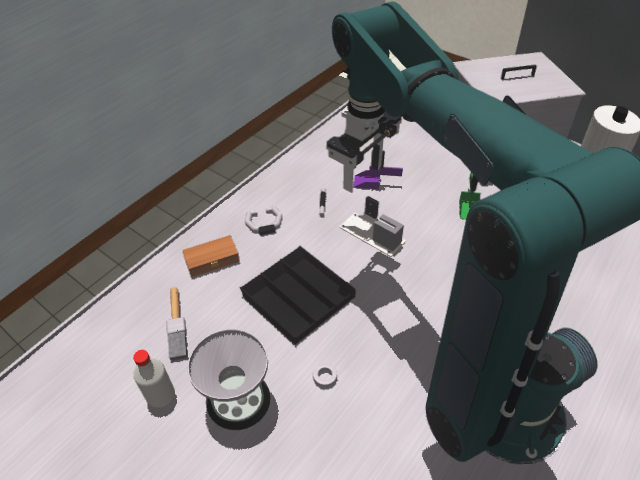

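```bash
python3 - <<'E'
from h import *
snap('side','s39'); snap('wrist','w39')
v=V('w39'); uv,P=v.cloud(); hsv=cv2.cvtColor(v.im,cv2.COLOR_RGB2HSV)[uv[:,1],uv[:,0]]
b=(P[:,2]>.116)&(P[:,2]<.128)&(hsv[:,2]<110)&(abs(P[:,0]-.533)<.04)&(abs(P[:,1]+.249)<.03); print('grip',rect(P[b]),axis(P[b]))
print(robot.close_job())
E
```

```text
grip (array([ 533.2, -248.6]), array([12.5, 35.1]), 87.8, 680) (array([ 533.7, -247.8]), np.float64(-2.01))
the job is handed in; nothing more can be done
None
```

All four balls that were in the tray are now in the beaker, and the scoop is back on its rest. I handed the job in at about 65 s of the 192 s allowed.

**How the balls were moved:** the moves cannot tilt the tool. I pushed the pan under the balls against the tray's sloped end, carried them level, and threw them into the funnel by reversing sharply over it.

**What went wrong:**
- **Dropped ball:** the first ball rolled off the pan on the way and fell into the middle trough. I scooped it up again with the two already there.
- **Scoop out of place:** after I first parked and released the scoop, the next picture showed it about 40 mm forward and turned about 6 degrees. I took this for the announced knock, but I can't rule out that it moved as the gripper let go or lifted away. I picked it up and parked it again.

**Last checks:**
- The tray is empty and the side view shows four balls in the beaker.
- The scoop's grip is about 0.7 mm from its nominal parked position, turned -2.0 to -2.2 degrees against the rest's -2.0, and at the right height for the pan lying flat on the plate. The tang lies in the slot.
- The gripper is open and clear of everything, and in the pictures the other objects look unmoved.

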